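Clamp locomotive bodies in the ratchet fixture

ROBOT

A 7-joint arm with a two-finger parallel gripper is mounted at the origin on the work surface. World frame = base frame: x ahead of the robot, y to its left, z up, the work surface at z = 0. Lengths are in m, angles in rad, forces in N, time in s.
With the tool pointing down it reaches from about 0.35 to 0.9 m from the base axis. Payload 8.1 kg.
Tool frame: the origin (TCP) lies at the very end of the fingers, on their centre line; the grasp point (between the pads) lies 19 mm behind it; z points along the fingers, y is the line along which they close (so a half turn about z gives the same grasp; the last joint's range is limited). The gripper opens to 92 mm and grips with 3 to 60 N. Pads are 19 mm wide; open, the fingers measure 130 mm over their backs; the gripper's body (75 mm by 190 mm) begins 47 mm behind the grasp point.
Start: joints at [1.027, 0.434, 0.025, 1.573, -0.012, 1.134, -0.075], TCP at [0.267, -0.565, 0.227] pointing down, gripper open.
Joint ranges: [-2.62, 2.62], [-0.44, 2.09], [-1.27, 1.32], [0.08, 2.57], [-1.32, 4.46], [0.12, 2], [-2.74, 2.74]. Speed limits (rad/s): [2.22, 2.22, 3.01, 3.01, 3.14, 3.14, 3.14].

INTERFACE

Orientations are given as a unit quaternion [w, x, y, z].
In Python, from rig import bot gives the robot as it stands.
- The arm moves only by the shell command python3 -m handwheel 'ROWS' [FORCE]. ROWS is a JSON object of lists of equal length, an entry for each row: "hand": the opening, from 0 (shut) to 1 (fully open); "linear": the shift along the tool's x, y, z in m, a list of three; "spin": the turn about the tool's z in degrees. A call has 1 to 20 rows; each row is the pose to reach, as a shift and turn from the pose commanded when the call began, along the tool's axes at that moment; what a row does not reach only later rows make up. A row lasts 1/12 s, in which the tool goes at most 41.7 mm and 7.16 degrees, less where a joint would pass 70% of its speed; a pose out of reach is approached as far as the arm can. A call with a gripper value outside its range is refused whole. The fingers move at their own pace and stop on an object; FORCE is the grip in N (left out, the last holds). Time passes only in rows, so rows that repeat a pose let the fingers close. It gives the time, the measured TCP pose, the force, the opening and the grip force at its end, in the units of the state.
- bot.sense(): the state, without advancing time (a new reading comes with each control period).
- bot.read_camera(name): name is "side" or "top" or "wrist"; returns the picture (420x560x3 uint8, red, green, blue); there is no depth.
- bot.camera_model(name): a dict with "K" (3x3 intrinsics, pixels), "R" (3x3) and "t" (3): a world point X has camera coordinates R X + t. Camera axes: x right, y down, z forward; pixel columns grow to the right and rows downward; lengths in m; the calibration is good to about 2 mm. The wrist camera is an equidistant fisheye: a pixel r from the principal point sees the ray r / f radians off the axis. A picture is of the moment at which its call begins: read the wrist's pose just before it. camera_model takes no time and is no camera call; for the wrist camera it gives the pose at the moment of the call.
- bot.finish_job(): hands the job in; it is judged then, once.
The state is a dict: "time_s": time; "q": joint angles; "joint_vel": joint speeds; "joint_torque": joint torques, N m; "tcp_pos": TCP position; "eef_rot": TCP orientation; "wrist_force": force on the tool from outside, world axes, zero at the start; "torque": the same for the moment, N m; "width": opening from 0.0 (shut) to 1.0 (fully open); "finger_force": force on a finger pad.
Only numpy, scipy, OpenCV 4.12 (cv2) and the standard library are available. Lean on these libraries where they do the work, as an engineer would, in place of code of your own. Each camera call takes 0.05 s, during which the arm holds its last target. There are 200 camera calls.

TASK

Clear the orange setting bars out of the clamping fixture into the empty red bin beside it and lay every blue locomotive on the bench upright in a bay of its own, lengthwise. Then turn the steel ratchet cap clockwise until the jaw has pushed them all home against the fence and the cap's slip clutch clicks over for about a quarter turn; after that, press the yellow lock knob down and turn it clockwise from the red spot to the green one, letting it spring up there. Leave the other things on the bench where they are.

Things in the scene. Friction and masses are not known exactly. Their poses are not given: they have to be found in the camera images.
- fixture: Fixed aluminium bed 200 (x) x 330 (y) mm, top 15 mm above the table; origin at table level. Three bays run along its x, 58 mm clear between ribs 8 mm high, with a steel fence 22 mm high at +x and a blue jaw bar 22 mm high at -x. On its -y side, on grey housings, the ratchet cap (x = +45, y = -120 mm) and the lock knob (x = -55, y = -120 mm). Nothing on it is above 86 mm.
- bay1 (a point): Bay 1, point on the bed, 15 mm above the table, axes as the fixture's: where a locomotive's origin lies when its frame is home against the fence (fence face 60 mm to +x of it; jaw face 82 mm to -x when fully open). Lay a locomotive 3 to 10 mm short of it (towards -x), lengthwise, either end first; the jaw pushes it home.
- bay2 (a point): Bay 2, point on the bed, 15 mm above the table, axes as the fixture's: where a locomotive's origin lies when its frame is home against the fence (fence face 60 mm to +x of it; jaw face 82 mm to -x when fully open). Lay a locomotive 3 to 10 mm short of it (towards -x), lengthwise, either end first; the jaw pushes it home.
- bay3 (a point): Bay 3, point on the bed, 15 mm above the table, axes as the fixture's: where a locomotive's origin lies when its frame is home against the fence (fence face 60 mm to +x of it; jaw face 82 mm to -x when fully open). Lay a locomotive 3 to 10 mm short of it (towards -x), lengthwise, either end first; the jaw pushes it home.
- jaw (a joint): Travel of the blue jaw towards the fence, m: 0 fully open, 0.022 closed on the locomotives. Driven by the thimble, 5 mm per rad.
- cap (a joint): Slip of the ratchet cap on the brass thimble under it, rad; 0 at the start, grows when the cap turns clockwise (from above) while the thimble is stopped. Below 0.13 N m the cap carries the thimble, which takes 3.5 to 4.4 rad to close the jaw; above, it slips. No spring: stays where left; anticlockwise opens the jaw.
- cap_grip (a point): On the vertical axis of the steel ratchet cap (diameter 36 mm, z = 48 to 86 mm above the table, red stripe on top), 73 mm above the table: the height to grip it. It can be taken at any yaw. Its z axis points up and its yaw turns with the cap.
- lock (a joint): Angle of the yellow lock knob, rad: 0 free (white end at the red spot), 1.2 locked (white end at the green spot); clockwise seen from above. It can be turned only while pressed down more than 6 mm; between the two ends it stays down, and at either end it springs up.
- lock_press (a joint): How far the lock knob is pressed down, m: 0 up, at most 0.010. Spring, 3 N at the top to 9 N at the bottom.
- lock_grip (a point): On the vertical axis of the lock knob, at grip height, 77 mm above the table while up. The knob is a yellow bar 44 x 12 mm, z = 56 to 82 mm, long along this point's x: pinch it along the point's y. Below it a black disc, 38 mm across, sinks into the housing (top 45 mm above the table) when pressed.
- loco1: Blue model locomotive, 0.16 kg; may be absent. Black frame 120 x 46 x 16 mm, long along its x. On it a bonnet 28 mm wide (y), x = -18 to +52, z = 16 to 50 mm, and a cab 42 mm wide, x = -49 to -19 mm, top at 57 mm. Grip across the bonnet at x = +12, z = 42 mm, fingers along its y. Origin: centre of the frame's underside, z up.
- loco2: Blue model locomotive, 0.16 kg; may be absent. Black frame 120 x 46 x 16 mm, long along its x. On it a bonnet 28 mm wide (y), x = -18 to +52, z = 16 to 50 mm, and a cab 42 mm wide, x = -49 to -19 mm, top at 57 mm. Grip across the bonnet at x = +12, z = 42 mm, fingers along its y. Origin: centre of the frame's underside, z up.
- loco3: Blue model locomotive, 0.16 kg; may be absent. Black frame 120 x 46 x 16 mm, long along its x. On it a bonnet 28 mm wide (y), x = -18 to +52, z = 16 to 50 mm, and a cab 42 mm wide, x = -49 to -19 mm, top at 57 mm. Grip across the bonnet at x = +12, z = 42 mm, fingers along its y. Origin: centre of the frame's underside, z up.
- bar1: Orange setting bar, 0.12 kg; may be absent; two or three lie in bays at the start. Foot 118 x 40 x 14 mm, long along its x; on it a ridge 80 mm long, 24 mm wide (y), z = 14 to 46 mm: grip across it at z = 36 mm. Origin: centre of the underside, z up.
- bar2: Orange setting bar, 0.12 kg; may be absent; two or three lie in bays at the start. Foot 118 x 40 x 14 mm, long along its x; on it a ridge 80 mm long, 24 mm wide (y), z = 14 to 46 mm: grip across it at z = 36 mm. Origin: centre of the underside, z up.
- bar3: Orange setting bar, 0.12 kg; may be absent; two or three lie in bays at the start. Foot 118 x 40 x 14 mm, long along its x; on it a ridge 80 mm long, 24 mm wide (y), z = 14 to 46 mm: grip across it at z = 36 mm. Origin: centre of the underside, z up.
- redbin: Open red bin fixed to the table, empty, 240 (x) x 160 (y) x 45 mm, walls 5 mm, floor 5 mm thick. Origin at the centre of its underside.
- cup: Black plastic cup, 76 mm wide, 90 mm tall. Not part of the job: leave it alone. Origin at the centre of its underside.
- driver: Screwdriver lying on the table, about 200 mm long. Not part of the job: leave it alone. Origin at the centre of its underside.
- tape: Roll of yellow tape lying flat, diameter 90, 22 mm high. Not part of the job: leave it alone. Origin at the centre of its underside.
- gluecan: Small can, diameter 52, 60 mm tall. Not part of the job: leave it alone. Origin at the centre of its underside.
- partbox: Cardboard box 90 x 50 x 35 mm. Not part of the job: leave it alone. Origin at the centre of its underside.

How it is judged:
By the outcome, as a careful person would: the job done as asked, in the order asked, and still so for the second after the job is handed in, with the robot touching nothing.
Of loco1, loco2, loco3 only 2 to 3 are there at a start; the rules pass over those that are not, and their reading is None.
Of bar1, bar2, bar3 only 2 to 3 are there at a start; the rules pass over those that are not, and their reading is None.
At some moment in a run one of loco1, loco2, loco3, bar1, bar2, bar3 may be knocked a few centimetres aside while the robot is not near it.
Once in a run the grip may slacken for a moment while it holds something.
It also fails if it takes over 210 s, if anything falls off the work surface, if the arm or the gripper's body presses on something with over 40 N, if the wrist force passes 120 N, or if a joint passes its speed limit or range.

## Working session

There is one attempt and no reset: what is moved stays moved. The work goes in short steps, Python scripts to look and compute and a shell command to move; the robot and the scene stay as the last step left them, time stands still between calls to the robot, and variables do not carry over. Pictures are saved under pics/ and viewed, at most 14 in all, crops included, and the job is handed in when it is done.

```bash
ls; mkdir -p pics; python3 - <<'E'
from rig import bot
import cv2
s=bot.sense();print(s)
for n in("top","side"):
    im=bot.read_camera(n);cv2.imwrite(f"pics/{n}0.png",im[:,:,::-1]);print(bot.camera_model(n))
E
```

```text
pics
{'time_s': 0.0, 'q': array([ 1.02739297,  0.43523301,  0.02499644,  1.57409276, -0.01158597,
        1.13401336, -0.07510926]), 'joint_vel': array([ 0.00069161,  0.00062802, -0.00031188, -0.00097456, -0.00112464,
        0.00124515, -0.00050699]), 'joint_torque': array([-7.46483074e-04, -6.67850590e+01,  9.84435976e-01, -3.14455390e+01,
       -6.07662974e-02,  4.31818224e-02,  1.61018788e-04]), 'tcp_pos': array([ 0.26637758, -0.56482207,  0.22594071]), 'eef_rot': array([-7.58857173e-04,  9.75819713e-01,  2.18575491e-01, -2.55954397e-04]), 'wrist_force': array([0.1193631 , 0.51522313, 0.31745343]), 'torque': array([0.0163046 , 0.00090019, 0.00663624]), 'finger_force': 0.0, 'width': 0.999370663763172}
{'K': array([[506.1238808 ,   0.        , 281.94755358],
       [  0.        , 506.1238808 , 213.3850718 ],
       [  0.        ,   0.        ,   1.        ]]), 'R': array([[ 0.0037805 , -0.9999743 , -0.00609234],
       [-0.98891035, -0.00283401, -0.14848666],
       [ 0.14846558,  0.00658613, -0.98889564]]), 't': array([-0.01765651,  0.55798369,  1.28882037])}
{'K': array([[508.16205154,   0.        , 276.09181447],
       [  0.        , 508.16205154, 212.5150008 ],
       [  0.        ,   0.        ,   1.        ]]), 'R': array([[-9.23568855e-01, -3.83432497e-01,  3.01211987e-04],
       [-2.81974784e-01,  6.78656235e-01, -6.78171022e-01],
       [ 2.59828389e-01, -6.26422569e-01, -7.34904058e-01]]), 't': array([0.52067436, 0.24422459, 1.00828646])}
```

View pics/top0.png

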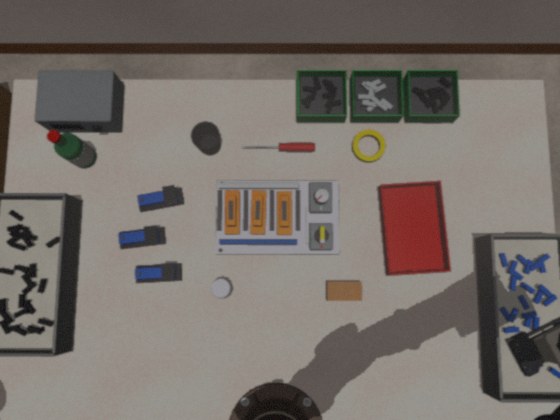

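View pics/side0.png

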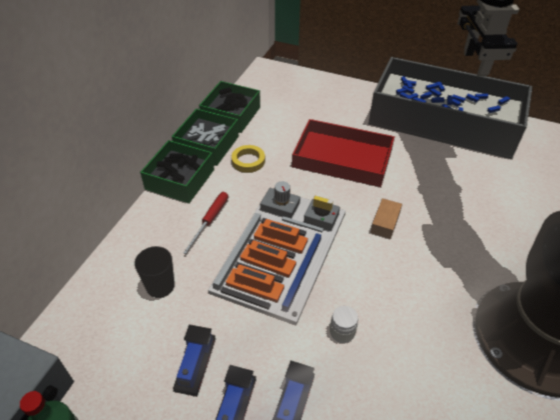

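Top view: three orange bars in the bays at (231,211), (258,211), (284,211). Cap is at (320,196), knob at (321,235), red bin at (414,227). Three upright locos at (158,197), (139,237), (158,272), cabs to the right (−y).

```bash
cat > h.py <<'E'
import numpy as np, cv2
from rig import bot
def ray(cam,uv,m=None):
    m=m or bot.camera_model(cam); uv=np.atleast_2d(np.float64(uv)); K=m["K"]
    p=np.c_[(uv[:,0]-K[0,2])/K[0,0],(uv[:,1]-K[1,2])/K[1,1]]
    if cam=="wrist":
        th=np.linalg.norm(p,axis=1,keepdims=True)+1e-12
        d=np.c_[p/th*np.sin(th),np.cos(th)]
    else: d=np.c_[p,np.ones(len(p))]
    R=m["R"]; return -R.T@m["t"], d@R
def at(cam,uv,z,m=None):
    c,d=ray(cam,uv,m); return c+d*((z-c[2])/d[:,2])[:,None]
def proj(cam,X,m=None):
    m=m or bot.camera_model(cam); X=np.atleast_2d(X)@m["R"].T+m["t"]; K=m["K"]
    if cam=="wrist":
        r=np.linalg.norm(X[:,:2],axis=1,keepdims=True)+1e-12
        p=X[:,:2]/r*np.arctan2(r,X[:,2:])
    else: p=X[:,:2]/X[:,2:]
    return p*[K[0,0],K[1,1]]+[K[0,2],K[1,2]]
def tool():
    s=bot.sense(); w,x,y,z=s["eef_rot"]; yaw=np.degrees(2*np.arctan2(y,x))
    print("t %.1f tcp %s yaw %.1f w %.3f f %s ff %.1f"%(s["time_s"],s["tcp_pos"].round(4),(yaw+180)%360-180,s["width"],s["wrist_force"].round(1),s["finger_force"])); return s
def rects(im,kind,amin):
    hsv=cv2.cvtColor(im,cv2.COLOR_RGB2HSV); lo,hi={"blue":((105,130,50),(130,255,255)),"orange":((5,150,100),(18,255,255)),"red":((170,150,60),(180,255,255)),"yellow":((22,120,100),(35,255,255))}[kind]
    M=cv2.inRange(hsv,lo,hi)
    if kind=="red": M|=cv2.inRange(hsv,(0,150,60),(3,255,255))
    cs,_=cv2.findContours(M,cv2.RETR_EXTERNAL,cv2.CHAIN_APPROX_NONE)
    return [c[:,0,:] for c in cs if cv2.contourArea(c)>amin]
def worldrects(cam,im,kind,z,amin,m=None):
    out=[]
    for c in rects(im,kind,amin):
        P=at(cam,c,z,m)[:,:2]*1000
        (cx,cy),(w,h),a=cv2.minAreaRect(P.astype(np.float32))
        if w<h: w,h,a=h,w,a+90
        out.append((round(cx,1),round(cy,1),round(w,1),round(h,1),round((a+90)%180-90,1)))
    return out
E
python3 - <<'E'
from h import *
im=cv2.imread("pics/top0.png")[:,:,::-1].copy()
for k,z,a in (("blue",.05,60),("orange",.03,60),("red",.04,500),("yellow",.08,20)): print(k,worldrects("top",im,k,z,a))
print(at("top",[[320,196],[321,235]],.085).round(3), at("top",[[218,181],[338,181],[219,254],[340,254]],.015).round(3))
E
```

```text
blue [(285.2, -645.9, 39.1, 35.7, 9.0), (343.0, -680.7, 47.2, 42.1, 50.0), (401.7, 326.7, 64.5, 26.5, -86.8), (398.2, -613.0, 68.3, 29.3, 3.6), (428.3, -662.4, 72.3, 41.6, -87.7), (493.8, 374.8, 61.2, 27.2, -83.4), (596.2, 329.6, 62.8, 24.8, -78.3)]
orange [(562.5, -21.1, 110.0, 32.0, 0.2), (564.0, 48.2, 112.5, 34.0, -2.1), (564.8, 117.0, 110.5, 32.1, 1.0)]
red [(518.8, -361.1, 226.6, 154.0, 3.8)]
yellow [(504.8, -117.8, 30.7, 10.1, -0.4), (731.8, -240.6, 83.5, 80.7, -1.0)]
[[ 0.597 -0.113  0.085]
 [ 0.497 -0.115  0.085]] [[ 0.65   0.158  0.015]
 [ 0.651 -0.167  0.015]
 [ 0.453  0.151  0.015]
 [ 0.454 -0.17   0.015]]
```

```bash
python3 -m handwheel '{"hand":[0.5,0.5,0.5,0.5,0.5,0.5,0.5,0.5,0.5,0.5,0.5,0.5,0.5,0.5,0.5,0.5,0.5,0.5,0.5,0.5],"linear":[[0.03,-0.02,-0.02],[0.06,-0.045,-0.03],[0.09,-0.07,-0.04],[0.12,-0.09,-0.05],[0.15,-0.115,-0.06],[0.18,-0.14,-0.07],[0.21,-0.16,-0.08],[0.24,-0.185,-0.09],[0.27,-0.205,-0.1],[0.3,-0.23,-0.11],[0.33,-0.25,-0.12],[0.36,-0.275,-0.13],[0.39,-0.3,-0.13],[0.42,-0.32,-0.13],[0.45,-0.34,-0.13],[0.48,-0.365,-0.13],[0.507,-0.385,-0.13],[0.507,-0.385,-0.13],[0.507,-0.385,-0.13],[0.507,-0.385,-0.13]],"spin":[2,4,6,8,10,12,14,16,18,20,22,25.25,25.25,25.25,25.25,25.25,25.25,25.25,25.25,25.25]}' 20
python3 - <<'E'
from h import *
tool(); m=bot.camera_model("wrist");print(m)
im=bot.read_camera("wrist");cv2.imwrite("pics/w1.png",im[:,:,::-1])
import pickle;pickle.dump(m,open("w1.pkl","wb"))
E
```

```text
time_s: 1.77
tcp_pos: [0.5607, -0.0013, 0.3562]
eef_rot: [0.0, 1.0, -0.0, -0.001]
wrist_force: [-0.4, -0.2, -0.1]
width: 0.503
finger_force: 0.0
t 1.8 tcp [ 0.5607 -0.0013  0.3562] yaw -0.0 w 0.503 f [-0.4 -0.2 -0.1] ff 0.0
{'K': array([[325.1922621 ,   0.        , 278.21011112],
       [  0.        , 325.1922621 , 219.26554657],
       [  0.        ,   0.        ,   1.        ]]), 'R': array([[ 0.00194494, -0.99999685,  0.0015862 ],
       [-0.96935806, -0.0014957 ,  0.24564752],
       [-0.24564438, -0.00201537, -0.96935792]]), 't': array([-0.00413326,  0.47932388,  0.65261383])}
```

View pics/w1.png

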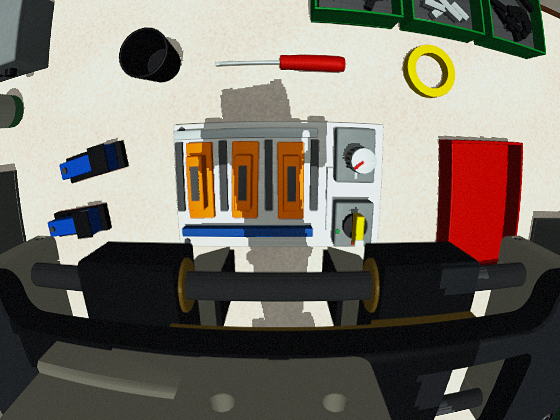

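Wrist view: fixture at (175–383, 122–245), three bars at (200,180), (245,180), (290,180), cap (362,160), knob (358,230). I'll enlarge the fixture to fit its pose.

```bash
python3 - <<'E'
import cv2
im=cv2.imread("pics/w1.png")[115:255,165:390]
cv2.imwrite("pics/w1c.png",cv2.resize(im,None,fx=3.5,fy=3.5,interpolation=cv2.INTER_CUBIC))
E
```

```text
(no output)
```

View pics/w1c.png

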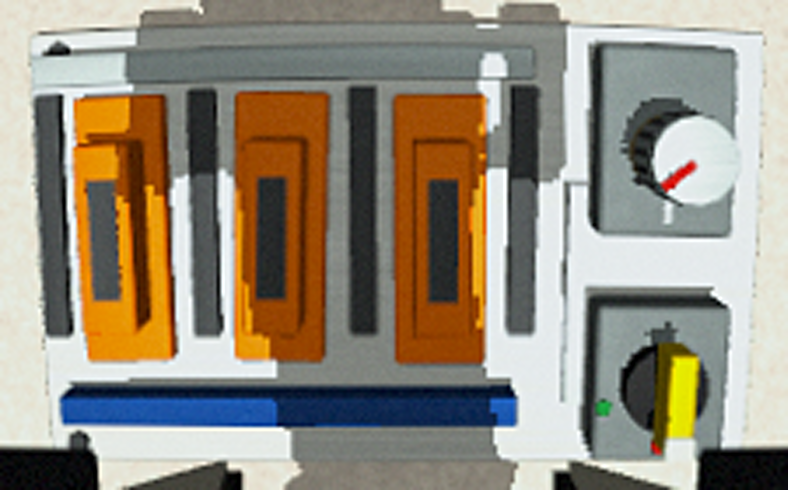

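```bash
python3 - <<'E'
from h import *
import pickle
m=pickle.load(open("w1.pkl","rb"))
f=lambda P,z:print((at("wrist",np.array(P)/3.5+[165-.36,115-.36],z,m)[:,:2]*1000).round(1).tolist())
print("corners");f([(32,33),(762,33),(50,458),(740,447)],.015)
print("ribs top/bot L,R");f([(36,95),(63,95),(188,90),(216,90),(349,87),(376,87),(511,88),(538,88)],.023);f([(49,335),(72,335),(194,334),(221,334),(350,334),(376,334),(507,334),(534,334)],.023)
print("cap");f([(698,160)],.086)
print("knob top");f([(662,345),(697,345),(652,440),(690,440),(677,392)],.082)
print("green,red");f([(603,408),(656,448)],.045)
print("fence near top edge, jaw far top edge");f([(140,79),(530,79)],.037);f([(75,387),(505,390)],.037)
im=cv2.imread("pics/w1.png")[:,:,::-1].copy()
print(worldrects("wrist",im,"orange",.022,200,m))
E
```

```text
corners
[[652.1, 161.0], [652.7, -166.3], [452.7, 163.1], [458.8, -166.7]]
ribs top/bot L,R
[[623.8, 157.0], [623.2, 144.4], [623.4, 87.7], [623.1, 75.4], [623.6, 17.9], [623.5, 6.3], [623.6, -51.6], [623.8, -63.3]]
[[514.8, 156.1], [514.7, 145.0], [515.0, 87.9], [515.0, 75.7], [515.0, 17.9], [515.0, 6.4], [515.1, -51.7], [515.2, -63.8]]
cap
[[598.2, -118.4]]
knob top
[[524.1, -108.2], [524.2, -122.8], [484.5, -106.5], [484.3, -122.7], [504.7, -115.7]]
green,red
[[487.3, -92.5], [468.7, -117.5]]
fence near top edge, jaw far top edge
[[628.8, 105.9], [627.6, -58.2]]
[[494.0, 141.1], [493.2, -50.1]]
[(560.9, -21.3, 118.1, 39.4, 0.8), (562.5, 119.4, 118.6, 41.8, 1.2), (562.5, 48.3, 118.5, 39.9, -1.2)]
```

Bay centres: y ≈ 116, 47, −22.5 mm, yaw ≈ 0. The fence face is at x ≈ 628 mm and the jaw at x ≈ 487 mm (141 apart against 142 given), so bay x ≈ 568 mm. Picking the bar in the −y bay first.

```bash
python3 -m handwheel '{"hand":[0.5,0.5,0.5,0.5,0.5,0.5,0.5,0.5,0.5,0.5,0.5,0.5,0.5,0,0,0,0,0,0,0],"linear":[[0,0.01,0.04],[0,0.02,0.08],[0,0.02,0.12],[0,0.02,0.16],[0,0.02,0.2],[0,0.02,0.23],[0,0.02,0.26],[0,0.02,0.28],[0,0.02,0.3],[0,0.02,0.314],[0,0.02,0.324],[0,0.02,0.324],[0,0.02,0.324],[0,0.02,0.324],[0,0.02,0.324],[0,0.02,0.324],[0,0.02,0.324],[0,0.02,0.324],[0,0.02,0.324],[0,0.02,0.324]],"spin":[0,0,0,0,0,0,0,0,0,0,0,0,0,0,0,0,0,0,0,0]}' 40
python3 -m handwheel '{"hand":[0,0,0,0,0],"linear":[[0,0,-0.02],[0,0,-0.05],[0,0,-0.09],[0,0,-0.12],[0,0,-0.12]],"spin":[0,0,0,0,0]}' 40; python3 -c "
from h import *;s=tool();print(s['q'].round(2))"
```

```text
time_s: 3.48
tcp_pos: [0.5615, -0.0208, 0.0335]
eef_rot: [0.0, 1.0, 0.0, 0.001]
wrist_force: [-0.9, -0.4, 6.4]
width: 0.259
finger_force: 40.0
time_s: 3.9
tcp_pos: [0.5645, -0.0204, 0.1589]
eef_rot: [-0.0, 1.0, 0.0, 0.005]
wrist_force: [1.0, 0.4, -1.1]
width: 0.258
finger_force: 40.0
t 3.9 tcp [ 0.5645 -0.0204  0.1589] yaw 0.0 w 0.258 f [ 1.   0.4 -1.1] ff 40.0
[ 0.13  0.42 -0.25  1.8   0.13  0.93 -1.75]
```

```bash
python3 -m handwheel '{"hand":[0,0,0,0,0,0,0,0,0,0,0,0,0,0,0,0,0,0],"linear":[[0,0.01,-0.03],[0,0.03,-0.06],[-0.01,0.06,-0.09],[-0.01,0.09,-0.1],[-0.02,0.12,-0.1],[-0.02,0.15,-0.1],[-0.02,0.18,-0.1],[-0.02,0.21,-0.1],[-0.03,0.24,-0.1],[-0.03,0.26,-0.1],[-0.03,0.28,-0.1],[-0.04,0.3,-0.1],[-0.04,0.32,-0.1],[-0.045,0.34,-0.1],[-0.045,0.34,-0.1],[-0.045,0.34,-0.1],[-0.045,0.34,-0.1],[-0.045,0.34,-0.1]],"spin":[-7,-14,-21,-28,-35,-42,-49,-56,-63,-70,-77,-84,-90,-94,-94,-94,-94,-94]}' 40
python3 - <<'E'
from h import *
s=tool(); print(s['q'].round(2)); m=bot.camera_model("wrist")
im=bot.read_camera("wrist");cv2.imwrite("pics/w2.png",im[:,:,::-1])
import pickle;pickle.dump(m,open("w2.pkl","wb"))
print(worldrects("wrist",im,"red",.045,500,m))
E
```

```text
time_s: 5.4
tcp_pos: [0.5164, -0.3594, 0.2526]
eef_rot: [-0.0, 0.682, 0.732, 0.0]
wrist_force: [0.1, -0.3, -1.6]
width: 0.258
finger_force: 40.0
t 5.4 tcp [ 0.5164 -0.3594  0.2526] yaw 94.1 w 0.258 f [ 0.1 -0.3 -1.6] ff 40.0
[ 0.85  0.47 -0.49  1.49  0.23  1.23  0.4 ]
[(521.1, -355.0, 238.9, 143.0, 4.1)]
```

View pics/w2.png

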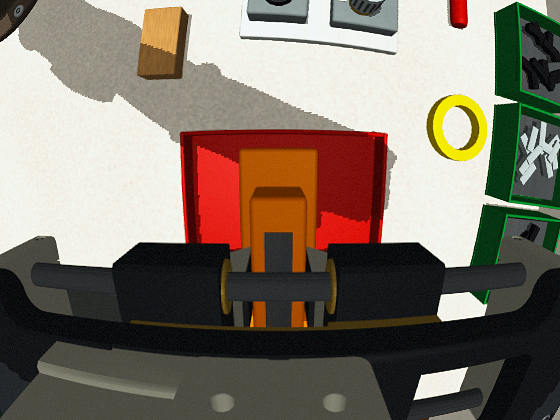

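Bin centre is about (521, −363) mm, yaw 4°. The held bar sits straight across it, so I'll lay the bars across it at ±65 mm spacing.

```bash
python3 -m handwheel '{"hand":[0,0,0,0,0,0,0,0,0,0,0,0,0,0.5,0.5,0.5,0.5,0.5,0.5,0.5],"linear":[[-0.004,0.03,0],[-0.004,0.06,0.02],[-0.004,0.0695,0.05],[-0.004,0.0695,0.09],[-0.004,0.0695,0.12],[-0.004,0.0695,0.15],[-0.004,0.0695,0.17],[-0.004,0.0695,0.19],[-0.004,0.0695,0.205],[-0.004,0.0695,0.218],[-0.004,0.0695,0.225],[-0.004,0.0695,0.225],[-0.004,0.0695,0.225],[-0.004,0.0695,0.225],[-0.004,0.0695,0.225],[-0.004,0.0695,0.225],[-0.004,0.0695,0.225],[-0.004,0.0695,0.19],[-0.004,0.0695,0.15],[-0.004,0.0695,0.11]],"spin":[0,0,0,0,0,0,0,0,0,0,0,0,0,0,0,0,0,0,0,0]}' 40
python3 -m handwheel '{"hand":[0.5,0.5,0.5,0.5,0.5,0.5,0.5,0.5,0.5,0.5,0.5,0.5,0.5,0.5,0.5,0.5,0.5,0.5],"linear":[[0,0,-0.04],[0.03,0,-0.07],[0.06,0,-0.09],[0.1,0,-0.09],[0.13,0,-0.09],[0.16,0.002,-0.09],[0.19,0.002,-0.09],[0.22,0.002,-0.09],[0.25,0.002,-0.09],[0.28,0.002,-0.09],[0.31,0.003,-0.09],[0.34,0.003,-0.09],[0.37,0.0045,-0.09],[0.39,0.0045,-0.09],[0.407,0.0045,-0.09],[0.407,0.0045,-0.09],[0.407,0.0045,-0.09],[0.407,0.0045,-0.09]],"spin":[7,14,21,28,35,42,49,56,63,70,77,84,90,94,94,94,94,94]}'
python3 - <<'E'
from h import *
s=tool(); m=bot.camera_model("wrist")
im=bot.read_camera("wrist");cv2.imwrite("pics/w3.png",im[:,:,::-1])
print(worldrects("wrist",im,"orange",.022,200,m))
im=bot.read_camera("top");cv2.imwrite("pics/t3.png",im[:,:,::-1])
print(worldrects("top",im,"blue",.05,60),worldrects("top",im,"orange",.03,60))
E
```

```text
time_s: 7.12
tcp_pos: [0.5849, -0.3596, 0.1437]
eef_rot: [-0.001, 0.682, 0.731, -0.0]
wrist_force: [1.1, -1.3, 0.3]
width: 0.498
finger_force: 0.0
time_s: 8.62
tcp_pos: [0.5618, 0.0453, 0.2329]
eef_rot: [0.0, 1.0, -0.0, 0.0]
wrist_force: [-0.7, -0.7, -0.3]
width: 0.504
finger_force: 0.0
t 8.6 tcp [0.5618 0.0453 0.2329] yaw -0.0 w 0.504 f [-0.7 -0.7 -0.3] ff 0.0
[(585.3, -348.8, 87.5, 39.7, -85.9), (562.4, 119.0, 119.1, 40.7, 1.1), (562.1, 48.0, 119.4, 40.2, -1.5)]
[(284.2, -646.3, 44.0, 35.3, 10.6), (300.6, -590.9, 40.3, 28.4, 85.5), (343.0, -680.4, 47.2, 42.0, 49.3), (401.5, 327.9, 62.0, 26.6, -86.8), (399.5, -613.0, 65.7, 29.1, 3.2), (428.3, -662.5, 72.6, 41.6, -87.7), (493.9, 375.4, 62.7, 27.0, -82.6), (596.5, 329.5, 63.1, 24.8, -79.0)] [(584.1, -355.9, 122.0, 43.4, -86.0)]
```

```bash
python3 -m handwheel '{"hand":[0.5,0.5,0.5,0.5,0.5,0.5,0.5,0.5,0.5,0,0,0,0,0,0,0,0],"linear":[[0,-0.0025,0.03],[0,-0.0025,0.07],[0,-0.0025,0.11],[0,-0.0025,0.14],[0,-0.0025,0.16],[0,-0.0025,0.18],[0,-0.0025,0.192],[0,-0.0025,0.1995],[0,-0.0025,0.1995],[0,-0.0025,0.1995],[0,-0.0025,0.1995],[0,-0.0025,0.1995],[0,-0.0025,0.1995],[0,-0.0025,0.1995],[0,-0.0025,0.18],[0,-0.0025,0.14],[0,-0.0025,0.1]],"spin":[1.5,1.5,1.5,1.5,1.5,1.5,1.5,1.5,1.5,1.5,1.5,1.5,1.5,1.5,1.5,1.5,1.5]}' 40
python3 -m handwheel '{"hand":[0,0,0,0,0,0,0,0,0,0,0,0,0,0,0,0,0,0,0,0],"linear":[[0,0,-0.04],[0,0.01,-0.08],[0,0.03,-0.1],[0,0.06,-0.1],[0,0.1,-0.1],[0,0.13,-0.1],[-0.01,0.16,-0.1],[-0.01,0.2,-0.1],[-0.02,0.23,-0.1],[-0.02,0.26,-0.1],[-0.03,0.3,-0.1],[-0.03,0.33,-0.1],[-0.04,0.36,-0.1],[-0.041,0.39,-0.1],[-0.041,0.411,-0.1],[-0.041,0.411,-0.1],[-0.041,0.411,-0.1],[-0.041,0.411,-0.1],[-0.041,0.411,-0.1],[-0.041,0.411,-0.1]],"spin":[-7,-14,-21,-28,-35,-42,-49,-56,-63,-70,-77,-84,-91,-95.5,-95.5,-95.5,-95.5,-95.5,-95.5,-95.5]}'
```

```text
time_s: 10.13
tcp_pos: [0.5602, 0.0487, 0.1328]
eef_rot: [0.0, 1.0, -0.013, -0.002]
wrist_force: [2.4, -0.5, -0.6]
width: 0.258
finger_force: 40.0
time_s: 11.8
tcp_pos: [0.5104, -0.3594, 0.233]
eef_rot: [-0.0, 0.681, 0.732, 0.0]
wrist_force: [0.5, -0.3, -0.9]
width: 0.258
finger_force: 40.0
```

```bash
python3 -m handwheel '{"hand":[0,0,0,0,0,0,0,0,0,0,0,0.5,0.5,0.5,0.5,0.5,0.5,0.5],"linear":[[-0.004,0.01,0.03],[-0.004,0.01,0.07],[-0.004,0.01,0.1],[-0.004,0.01,0.13],[-0.004,0.01,0.155],[-0.004,0.01,0.175],[-0.004,0.01,0.19],[-0.004,0.01,0.2],[-0.004,0.01,0.205],[-0.004,0.01,0.205],[-0.004,0.01,0.205],[-0.004,0.01,0.205],[-0.004,0.01,0.205],[-0.004,0.01,0.205],[-0.004,0.01,0.205],[-0.004,0.01,0.17],[-0.004,0.01,0.13],[-0.004,0.01,0.09]],"spin":[0,0,0,0,0,0,0,0,0,0,0,0,0,0,0,0,0,0]}' 40
python3 -m handwheel '{"hand":[0.5,0.5,0.5,0.5,0.5,0.5,0.5,0.5,0.5,0.5,0.5,0.5,0.5,0.5,0.5,0.5,0.5,0.5,0.5,0.5],"linear":[[0,0,-0.04],[0.03,0,-0.07],[0.06,0.01,-0.09],[0.09,0.01,-0.09],[0.12,0.02,-0.09],[0.16,0.02,-0.09],[0.2,0.03,-0.09],[0.23,0.04,-0.09],[0.26,0.04,-0.09],[0.3,0.05,-0.09],[0.33,0.05,-0.09],[0.36,0.06,-0.09],[0.39,0.06,-0.09],[0.42,0.07,-0.09],[0.45,0.07,-0.09],[0.478,0.075,-0.09],[0.478,0.075,-0.09],[0.478,0.075,-0.09],[0.478,0.075,-0.09],[0.478,0.075,-0.09]],"spin":[7,14,21,28,35,42,49,56,63,70,77,84,90,93,93,93,93,93,93,93]}'
python3 - <<'E'
from h import *
s=tool(); m=bot.camera_model("wrist")
im=bot.read_camera("wrist");cv2.imwrite("pics/w4.png",im[:,:,::-1])
print(worldrects("wrist",im,"orange",.022,200,m))
E
```

```text
time_s: 13.3
tcp_pos: [0.5195, -0.3637, 0.1437]
eef_rot: [-0.001, 0.682, 0.731, -0.0]
wrist_force: [0.3, -0.2, -0.5]
width: 0.504
finger_force: 0.0
time_s: 14.97
tcp_pos: [0.5618, 0.1163, 0.2328]
eef_rot: [0.0, 1.0, 0.008, 0.0]
wrist_force: [-0.4, 0.0, -0.4]
width: 0.501
finger_force: 0.0
t 15.0 tcp [0.5618 0.1163 0.2328] yaw 0.9 w 0.501 f [-0.4  0.  -0.4] ff 0.0
[(562.3, 117.6, 118.0, 39.9, 1.0)]
```

```bash
python3 -m handwheel '{"hand":[0.5,0.5,0.5,0.5,0.5,0.5,0.5,0.5,0.5,0,0,0,0,0,0,0,0],"linear":[[0,-0.0015,0.03],[0,-0.0015,0.07],[0,-0.0015,0.11],[0,-0.0015,0.14],[0,-0.0015,0.16],[0,-0.0015,0.18],[0,-0.0015,0.192],[0,-0.0015,0.1995],[0,-0.0015,0.1995],[0,-0.0015,0.1995],[0,-0.0015,0.1995],[0,-0.0015,0.1995],[0,-0.0015,0.1995],[0,-0.0015,0.1995],[0,-0.0015,0.18],[0,-0.0015,0.14],[0,-0.0015,0.1]],"spin":[0,0,0,0,0,0,0,0,0,0,0,0,0,0,0,0,0]}' 40
python3 -m handwheel '{"hand":[0,0,0,0,0,0,0,0,0,0,0,0,0,0,0,0,0,0,0,0],"linear":[[0,0,-0.04],[0,0.01,-0.08],[0,0.04,-0.1],[-0.01,0.08,-0.1],[-0.02,0.12,-0.1],[-0.03,0.16,-0.1],[-0.04,0.19,-0.1],[-0.05,0.23,-0.1],[-0.06,0.27,-0.1],[-0.07,0.3,-0.1],[-0.08,0.34,-0.1],[-0.09,0.38,-0.1],[-0.1,0.41,-0.1],[-0.11,0.45,-0.1],[-0.114,0.483,-0.1],[-0.114,0.483,-0.1],[-0.114,0.483,-0.1],[-0.114,0.483,-0.1],[-0.114,0.483,-0.1],[-0.114,0.483,-0.1]],"spin":[-7,-14,-21,-28,-35,-42,-49,-56,-63,-70,-77,-84,-91,-93,-93,-93,-93,-93,-93,-93]}'
```

```text
time_s: 16.43
tcp_pos: [0.5601, 0.1191, 0.1328]
eef_rot: [0.0, 1.0, 0.009, -0.002]
wrist_force: [1.5, 0.8, -1.3]
width: 0.257
finger_force: 40.0
time_s: 18.1
tcp_pos: [0.4568, -0.3639, 0.233]
eef_rot: [0.0, 0.681, 0.732, 0.0]
wrist_force: [0.1, -0.9, -1.1]
width: 0.26
finger_force: 40.0
```

```bash
python3 -m handwheel '{"hand":[0,0,0,0,0,0,0,0,0,0,0,0.5,0.5,0.5,0.5,0.5,0.5,0.5],"linear":[[-0.0035,0,0.03],[-0.0035,0,0.07],[-0.0035,0,0.1],[-0.0035,0,0.13],[-0.0035,0,0.155],[-0.0035,0,0.175],[-0.0035,0,0.19],[-0.0035,0,0.2],[-0.0035,0,0.205],[-0.0035,0,0.205],[-0.0035,0,0.205],[-0.0035,0,0.205],[-0.0035,0,0.205],[-0.0035,0,0.205],[-0.0035,0,0.205],[-0.0035,0,0.17],[-0.0035,0,0.13],[-0.0035,0,0.09]],"spin":[0,0,0,0,0,0,0,0,0,0,0,0,0,0,0,0,0,0]}' 40
python3 -m handwheel '{"hand":[0.6,0.6,0.6,0.6,0.6,0.6,0.6,0.6,0.6,0.6,0.6,0.6,0.6,0.6,0.6,0.6,0.6,0.6,0.6,0.6],"linear":[[0,0,-0.04],[0.03,0,-0.07],[0.07,0.01,-0.09],[0.11,0.01,-0.1],[0.15,0.02,-0.11],[0.19,0.02,-0.12],[0.23,0.03,-0.13],[0.27,0.04,-0.14],[0.31,0.04,-0.15],[0.35,0.05,-0.16],[0.39,0.05,-0.17],[0.43,0.06,-0.18],[0.47,0.06,-0.19],[0.51,0.07,-0.2],[0.55,0.07,-0.21],[0.59,0.075,-0.22],[0.63,0.079,-0.23],[0.663,0.079,-0.24],[0.663,0.079,-0.24],[0.663,0.079,-0.24]],"spin":[4,4,4,4,4,4,4,4,4,4,4,4,4,4,4,4,4,4,4,4]}'
python3 - <<'E'
from h import *
s=tool(); print(s['q'].round(2)); m=bot.camera_model("wrist")
im=bot.read_camera("wrist");cv2.imwrite("pics/w5.png",im[:,:,::-1])
print(worldrects("wrist",im,"blue",.05,150,m))
im=bot.read_camera("top");cv2.imwrite("pics/t5.png",im[:,:,::-1])
print(worldrects("top",im,"orange",.03,60))
E
```

```text
time_s: 19.6
tcp_pos: [0.4557, -0.3685, 0.1437]
eef_rot: [-0.001, 0.682, 0.731, 0.0]
wrist_force: [1.8, -1.1, 0.3]
width: 0.498
finger_force: 0.0
time_s: 21.27
tcp_pos: [0.4876, 0.301, 0.3832]
eef_rot: [-0.001, 0.705, 0.709, 0.001]
wrist_force: [0.5, -0.9, 0.4]
width: 0.598
finger_force: 0.0
t 21.3 tcp [0.4876 0.301  0.3832] yaw 90.3 w 0.598 f [ 0.5 -0.9  0.4] ff 0.0
[-0.12  0.36 -0.75  1.39  0.24  1.48 -0.86]
[(371.0, 326.5, 71.0, 29.3, -89.9), (595.4, 330.4, 70.1, 29.6, -77.7), (493.0, 375.6, 70.0, 28.5, -83.1)]
[(456.1, -364.3, 121.5, 43.0, -86.6), (519.4, -359.6, 121.8, 43.4, -86.1), (584.0, -355.7, 121.7, 43.9, -86.2)]
```

View pics/w5.png

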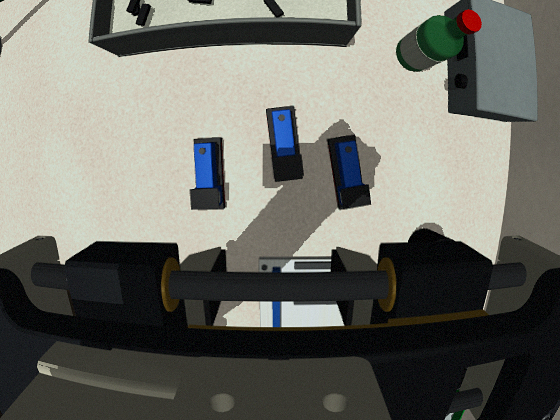

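Loco at left (208,165) has been knocked from x = 401 to 371 mm. The others, at (284,143) and (348,172), are unmoved, and all three bonnets measure 70×29 as they should. Grasping the knocked one.

```bash
python3 -m handwheel '{"hand":[0.6,0.6,0.6,0.6,0.6,0.6,0.6,0.6,0.6,0.6,0.6,0.6,0.6,0.6,0,0,0,0,0,0],"linear":[[0.005,-0.03,0.02],[0.01,-0.06,0.04],[0.021,-0.09,0.06],[0.021,-0.1165,0.09],[0.021,-0.1165,0.13],[0.021,-0.1165,0.17],[0.021,-0.1165,0.21],[0.021,-0.1165,0.25],[0.021,-0.1165,0.28],[0.021,-0.1165,0.31],[0.021,-0.1165,0.335],[0.021,-0.1165,0.35],[0.021,-0.1165,0.36],[0.021,-0.1165,0.36],[0.021,-0.1165,0.36],[0.021,-0.1165,0.36],[0.021,-0.1165,0.36],[0.021,-0.1165,0.36],[0.021,-0.1165,0.36],[0.021,-0.1165,0.36]],"spin":[0,0,0,0,0,0,0,0,0,0,0,0,0,0,0,0,0,0,0,0]}' 30
python3 -m handwheel '{"hand":[0,0,0,0,0,0],"linear":[[0,0,-0.02],[0,0,-0.05],[0,0,-0.09],[0,0,-0.13],[0,0,-0.13],[0,0,-0.13]],"spin":[0,0,0,0,0,0]}'; python3 -c "
from h import *;tool();print(at('wrist',[[0,0]],.05)[0][:0])"
```

```text
time_s: 23.03
tcp_pos: [0.3728, 0.3191, 0.0235]
eef_rot: [0.0, 0.707, 0.707, 0.001]
wrist_force: [0.2, -2.1, 6.5]
width: 0.3
finger_force: 29.8
time_s: 23.53
tcp_pos: [0.3734, 0.3198, 0.1549]
eef_rot: [0.0, 0.707, 0.707, 0.002]
wrist_force: [-0.1, 0.3, -2.0]
width: 0.305
finger_force: 29.8
t 23.5 tcp [0.3734 0.3198 0.1549] yaw 90.0 w 0.305 f [-0.1  0.3 -2. ] ff 29.8
[]
```

```bash
python3 -m handwheel '{"hand":[0,0,0,0,0,0,0,0,0,0,0,0,0,0,0,0,0,0,0,0],"linear":[[0,0,-0.03],[-0.02,0.01,-0.06],[-0.05,0.03,-0.08],[-0.08,0.045,-0.08],[-0.11,0.06,-0.08],[-0.14,0.08,-0.08],[-0.17,0.1,-0.08],[-0.2,0.11,-0.08],[-0.23,0.13,-0.08],[-0.26,0.15,-0.08],[-0.28,0.16,-0.08],[-0.3,0.17,-0.08],[-0.32,0.185,-0.08],[-0.342,0.199,-0.08],[-0.342,0.199,-0.08],[-0.342,0.199,-0.08],[-0.342,0.199,-0.08],[-0.342,0.199,-0.08],[-0.342,0.199,-0.08],[-0.342,0.199,-0.08]],"spin":[7,14,21,28,35,42,49,56,63,70,77,84,90,90,90,90,90,90,90,90]}'
python3 - <<'E'
from h import *
tool(); m=bot.camera_model("wrist")
im=bot.read_camera("wrist");cv2.imwrite("pics/w6.png",im[:,:,::-1])
P=(at("wrist",[[0,0]],.03,m))
cv2.imwrite("pics/w6c.png",cv2.resize(im[60:340,130:430],None,fx=2,fy=2)[:,:,::-1])
E
```

```text
time_s: 25.2
tcp_pos: [0.571, -0.0223, 0.2327]
eef_rot: [-0.0, 1.0, 0.001, -0.0]
wrist_force: [-0.7, 0.6, -0.8]
width: 0.305
finger_force: 29.8
t 25.2 tcp [ 0.571  -0.0223  0.2327] yaw 0.1 w 0.305 f [-0.7  0.6 -0.8] ff 29.8
```

View pics/w6c.png

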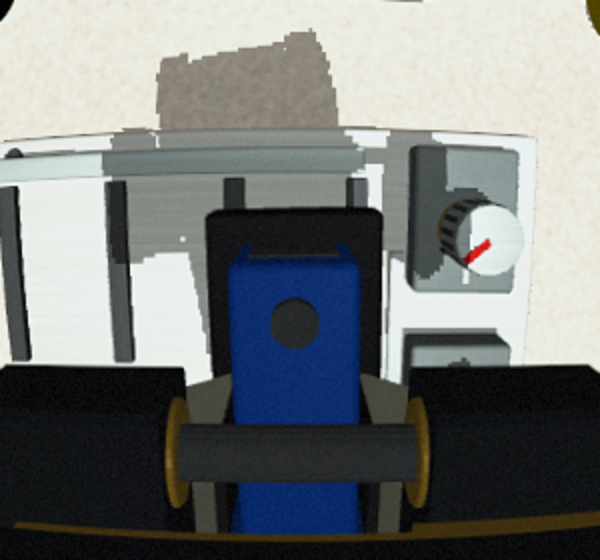

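Loco held straight; bay 3's ribs are visible at crop (234,185) and (357,185), cap top at (495,240).

```bash
python3 - <<'E'
from h import *
m=bot.camera_model("wrist")
f=lambda P,z:print((at("wrist",np.array(P)/2+[130-.25,60-.25],z,m)[:,:2]*1000).round(1).tolist())
f([(295,208),(208,215),(383,215)],.226); f([(225,180),(245,180),(347,180),(368,180),(107,182),(127,182)],.023); f([(495,240)],.086)
f([(150,172),(350,172)],.037)
E
```

```text
[[622.6, -23.0], [620.9, -0.7], [621.0, -45.5]]
[[623.1, 17.0], [623.0, 5.6], [623.2, -51.9], [623.4, -63.8], [623.7, 86.2], [623.3, 74.1]]
[[598.2, -120.2]]
[[628.9, 57.1], [628.0, -52.4]]
```

```bash
python3 -m handwheel '{"hand":[0,0,0,0,0,0,0,0,0,0,0,0.5,0.5,0.5,0.5,0.5,0.5,0.5],"linear":[[0,0.001,0.03],[0,0.001,0.07],[0,0.001,0.1],[0,0.001,0.13],[0,0.001,0.15],[0,0.001,0.165],[0,0.001,0.178],[0,0.001,0.188],[0,0.001,0.1935],[0,0.001,0.1935],[0,0.001,0.1935],[0,0.001,0.1935],[0,0.001,0.1935],[0,0.001,0.1935],[0,0.001,0.1935],[0,0.001,0.16],[0,0.001,0.12],[0,0.001,0.08]],"spin":[0,0,0,0,0,0,0,0,0,0,0,0,0,0,0,0,0,0]}'
python3 -m handwheel '{"hand":[0.6,0.6,0.6,0.6,0.6,0.6,0.6,0.6,0.6,0.6,0.6,0.6,0.6,0.6,0.6,0.6,0.6,0.6],"linear":[[0,0,-0.04],[0,-0.03,-0.07],[-0.01,-0.06,-0.08],[-0.02,-0.09,-0.08],[-0.02,-0.12,-0.08],[-0.03,-0.15,-0.08],[-0.03,-0.18,-0.08],[-0.04,-0.21,-0.08],[-0.04,-0.24,-0.08],[-0.05,-0.27,-0.08],[-0.05,-0.3,-0.08],[-0.06,-0.33,-0.08],[-0.07,-0.36,-0.08],[-0.077,-0.393,-0.08],[-0.077,-0.393,-0.08],[-0.077,-0.393,-0.08],[-0.077,-0.393,-0.08],[-0.077,-0.393,-0.08]],"spin":[-7,-14,-21,-28,-35,-42,-49,-56,-63,-70,-77,-84,-91,-97,-97,-97,-97,-97]}'
python3 - <<'E'
from h import *
s=tool(); m=bot.camera_model("wrist")
im=bot.read_camera("wrist");cv2.imwrite("pics/w7.png",im[:,:,::-1])
print(worldrects("wrist",im,"blue",.05,150,m))
im=bot.read_camera("top");cv2.imwrite("pics/t7.png",im[:,:,::-1])
print(worldrects("top",im,"blue",.05,60)[-5:])
E
```

```text
time_s: 26.75
tcp_pos: [0.5705, -0.0241, 0.1536]
eef_rot: [-0.0, 1.0, 0.0, -0.001]
wrist_force: [0.6, 0.4, 1.5]
width: 0.499
finger_force: 0.0
time_s: 28.25
tcp_pos: [0.4952, 0.3675, 0.2326]
eef_rot: [0.001, 0.664, 0.748, -0.0]
wrist_force: [-0.3, 0.1, 0.0]
width: 0.6
finger_force: 0.0
t 28.2 tcp [0.4952 0.3675 0.2326] yaw 96.8 w 0.600 f [-0.3  0.1  0. ] ff 0.0
[(594.3, 336.6, 61.2, 27.7, -78.1), (493.8, 375.3, 70.3, 37.0, -83.0)]
[(399.2, -614.0, 66.1, 27.4, -0.0), (428.3, -662.5, 72.6, 41.6, -87.7), (483.0, 38.2, 171.1, 7.8, -89.8), (598.4, 319.0, 42.8, 25.2, -79.3), (583.1, -25.1, 66.4, 23.6, 0.2)]
```

```bash
python3 -m handwheel '{"hand":[0.6,0.6,0.6,0.6,0.6,0.6,0.6,0.6,0.6,0.6,0,0,0,0,0,0,0,0,0,0],"linear":[[0.003,-0.001,0.03],[0.003,-0.001,0.07],[0.003,-0.001,0.11],[0.003,-0.001,0.14],[0.003,-0.001,0.165],[0.003,-0.001,0.185],[0.003,-0.001,0.2],[0.003,-0.001,0.209],[0.003,-0.001,0.209],[0.003,-0.001,0.209],[0.003,-0.001,0.209],[0.003,-0.001,0.209],[0.003,-0.001,0.209],[0.003,-0.001,0.209],[0.003,-0.001,0.209],[0.003,-0.001,0.209],[0.003,-0.001,0.19],[0.003,-0.001,0.15],[0.003,-0.001,0.11],[0.003,-0.001,0.08]],"spin":[0,0,0,0,0,0,0,0,0,0,0,0,0,0,0,0,0,0,0,0]}' 30; python3 -c "
from h import *;tool()"
```

```text
time_s: 30.02
tcp_pos: [0.4928, 0.3723, 0.1553]
eef_rot: [-0.0, 0.662, 0.749, 0.001]
wrist_force: [1.2, 0.4, -1.4]
width: 0.302
finger_force: 30.0
t 30.0 tcp [0.4928 0.3723 0.1553] yaw 97.0 w 0.302 f [ 1.2  0.4 -1.4] ff 30.0
```

```bash
python3 -m handwheel '{"hand":[0,0,0,0,0,0,0,0,0,0,0,0,0,0,0,0,0,0,0,0],"linear":[[0,0,-0.03],[-0.02,0,-0.06],[-0.05,0,-0.08],[-0.08,0.01,-0.08],[-0.11,0.01,-0.08],[-0.14,0.02,-0.08],[-0.17,0.02,-0.08],[-0.2,0.03,-0.08],[-0.23,0.03,-0.08],[-0.25,0.03,-0.08],[-0.27,0.035,-0.08],[-0.29,0.04,-0.08],[-0.31,0.04,-0.08],[-0.332,0.04,-0.08],[-0.332,0.04,-0.08],[-0.332,0.04,-0.08],[-0.332,0.04,-0.08],[-0.332,0.04,-0.08],[-0.332,0.04,-0.08],[-0.332,0.04,-0.08]],"spin":[7,14,21,28,35,42,49,56,63,70,77,84,91,97,97,97,97,97,97,97]}'
python3 - <<'E'
from h import *
tool(); m=bot.camera_model("wrist")
im=bot.read_camera("wrist");cv2.imwrite("pics/w8.png",im[:,:,::-1])
cv2.imwrite("pics/w8c.png",cv2.resize(im[60:340,130:430],None,fx=2,fy=2)[:,:,::-1])
# front edge of black frame along the centre column: dark vs bright
g=im[100:200,200:340].mean(2); print(worldrects("wrist",im,"blue",.262,300,m))
print(proj("wrist",[[.622,.046,.226],[.622,.069,.226],[.622,.023,.226]],m).round(1)*1)
E
```

```text
time_s: 31.68
tcp_pos: [0.573, 0.048, 0.2327]
eef_rot: [-0.0, 1.0, 0.001, -0.0]
wrist_force: [-1.2, 0.6, -0.8]
width: 0.302
finger_force: 30.0
t 31.7 tcp [0.573  0.048  0.2327] yaw 0.1 w 0.302 f [-1.2  0.6 -0.8] ff 30.0
[(559.8, 46.7, 30.4, 13.7, -89.8), (598.9, 47.1, 36.1, 26.9, 0.7), (621.2, 155.2, 24.3, 10.5, -79.0), (610.0, 19.3, 36.7, 17.1, -2.2), (626.7, 126.8, 15.5, 7.6, 10.7)]
[[280.3 168.6]
 [235.3 168.7]
 [325.2 169.1]]
```

View pics/w8c.png

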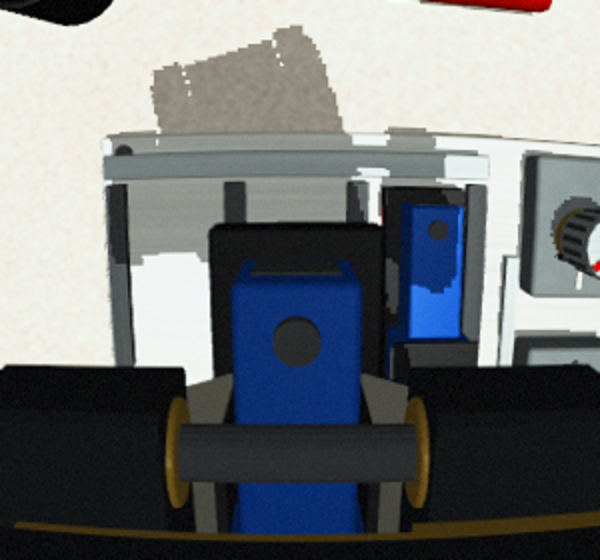

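Loco 1 is seated in bay 3 at crop (432,260). The held loco's front edge at crop (295,222) is about 7.5 mm short of home, so lowering.

```bash
python3 -m handwheel '{"hand":[0,0,0,0,0,0,0,0,0,0,0,0.5,0.5,0.5,0.5,0.5,0.5,0.5],"linear":[[0,0.0015,0.03],[0,0.0015,0.07],[0,0.0015,0.1],[0,0.0015,0.13],[0,0.0015,0.15],[0,0.0015,0.165],[0,0.0015,0.178],[0,0.0015,0.188],[0,0.0015,0.1935],[0,0.0015,0.1935],[0,0.0015,0.1935],[0,0.0015,0.1935],[0,0.0015,0.1935],[0,0.0015,0.1935],[0,0.0015,0.1935],[0,0.0015,0.16],[0,0.0015,0.12],[0,0.0015,0.08]],"spin":[0,0,0,0,0,0,0,0,0,0,0,0,0,0,0,0,0,0]}'
python3 -m handwheel '{"hand":[0.6,0.6,0.6,0.6,0.6,0.6,0.6,0.6,0.6,0.6,0.6,0.6,0.6,0.6,0.6,0.6,0.6,0.6,0.6],"linear":[[0,0,-0.04],[0,-0.01,-0.07],[0,-0.03,-0.08],[0,-0.05,-0.08],[0,-0.07,-0.08],[0,-0.09,-0.08],[0,-0.11,-0.08],[0.01,-0.13,-0.08],[0.01,-0.15,-0.08],[0.01,-0.17,-0.08],[0.01,-0.19,-0.08],[0.02,-0.21,-0.08],[0.02,-0.23,-0.08],[0.02,-0.25,-0.08],[0.0235,-0.279,-0.08],[0.0235,-0.279,-0.08],[0.0235,-0.279,-0.08],[0.0235,-0.279,-0.08],[0.0235,-0.279,-0.08]],"spin":[-7,-14,-21,-28,-35,-42,-49,-56,-63,-70,-77,-84,-91,-98,-102,-102,-102,-102,-102]}'
python3 - <<'E'
from h import *
s=tool(); m=bot.camera_model("wrist")
im=bot.read_camera("wrist");cv2.imwrite("pics/w9.png",im[:,:,::-1])
print(worldrects("wrist",im,"blue",.05,150,m))
im=bot.read_camera("top");cv2.imwrite("pics/t9.png",im[:,:,::-1])
print(worldrects("top",im,"blue",.05,60)[-5:])
E
```

```text
time_s: 33.23
tcp_pos: [0.5723, 0.0455, 0.1535]
eef_rot: [0.0, 1.0, 0.0, -0.001]
wrist_force: [1.1, -0.0, -0.2]
width: 0.498
finger_force: 0.0
time_s: 34.82
tcp_pos: [0.5971, 0.3233, 0.2327]
eef_rot: [0.0, 0.63, 0.776, -0.0]
wrist_force: [0.3, -0.3, 0.5]
width: 0.597
finger_force: 0.0
t 34.8 tcp [0.5971 0.3233 0.2327] yaw 101.9 w 0.597 f [ 0.3 -0.3  0.5] ff 0.0
[(595.0, 330.5, 71.5, 37.0, -78.0)]
[(344.2, -686.2, 45.4, 43.0, 63.9), (399.5, -613.0, 65.7, 29.1, 3.2), (428.3, -662.5, 72.6, 41.6, -87.7), (580.3, 44.4, 66.6, 26.2, 0.7), (583.1, -25.1, 66.4, 23.6, 0.2)]
```

```bash
python3 -m handwheel '{"hand":[0.6,0.6,0.6,0.6,0.6,0.6,0.6,0.6,0.6,0.6,0,0,0,0,0,0,0,0,0,0],"linear":[[0.002,0,0.03],[0.002,0,0.07],[0.002,0,0.11],[0.002,0,0.14],[0.002,0,0.165],[0.002,0,0.185],[0.002,0,0.2],[0.002,0,0.209],[0.002,0,0.209],[0.002,0,0.209],[0.002,0,0.209],[0.002,0,0.209],[0.002,0,0.209],[0.002,0,0.209],[0.002,0,0.209],[0.002,0,0.209],[0.002,0,0.19],[0.002,0,0.15],[0.002,0,0.11],[0.002,0,0.08]],"spin":[0,0,0,0,0,0,0,0,0,0,0,0,0,0,0,0,0,0,0,0]}' 30
python3 -m handwheel '{"hand":[0,0,0,0,0,0,0,0,0,0,0,0,0,0,0,0,0,0,0,0],"linear":[[0,0,-0.03],[-0.01,0,-0.06],[-0.03,-0.01,-0.08],[-0.05,-0.01,-0.08],[-0.07,-0.02,-0.08],[-0.09,-0.03,-0.08],[-0.11,-0.035,-0.08],[-0.13,-0.04,-0.08],[-0.15,-0.05,-0.08],[-0.16,-0.05,-0.08],[-0.17,-0.055,-0.08],[-0.18,-0.06,-0.08],[-0.19,-0.06,-0.08],[-0.201,-0.066,-0.08],[-0.201,-0.066,-0.08],[-0.201,-0.066,-0.08],[-0.201,-0.066,-0.08],[-0.201,-0.066,-0.08],[-0.201,-0.066,-0.08],[-0.201,-0.066,-0.08]],"spin":[7,14,21,28,35,42,49,56,63,70,77,84,91,98,102,102,102,102,102,102]}'
python3 - <<'E'
from h import *
tool(); m=bot.camera_model("wrist")
im=bot.read_camera("wrist");cv2.imwrite("pics/w10.png",im[:,:,::-1])
cv2.imwrite("pics/w10c.png",cv2.resize(im[60:340,130:430],None,fx=2,fy=2)[:,:,::-1])
print((proj("wrist",[[.622,.1155,.226],[.6285,.1155,.037]],m)-[130,60])*2)
E
```

```text
time_s: 36.58
tcp_pos: [0.5962, 0.327, 0.1554]
eef_rot: [-0.0, 0.629, 0.777, 0.001]
wrist_force: [0.5, 0.8, -1.2]
width: 0.299
finger_force: 30.0
time_s: 38.25
tcp_pos: [0.5734, 0.1166, 0.2326]
eef_rot: [-0.0, 1.0, 0.001, -0.0]
wrist_force: [0.2, 0.1, -1.2]
width: 0.304
finger_force: 30.0
t 38.2 tcp [0.5734 0.1166 0.2326] yaw 0.1 w 0.304 f [ 0.2  0.1 -1.2] ff 30.0
[[297.07201288 218.72741789]
 [296.50599622 174.32322014]]
```

View pics/w10c.png

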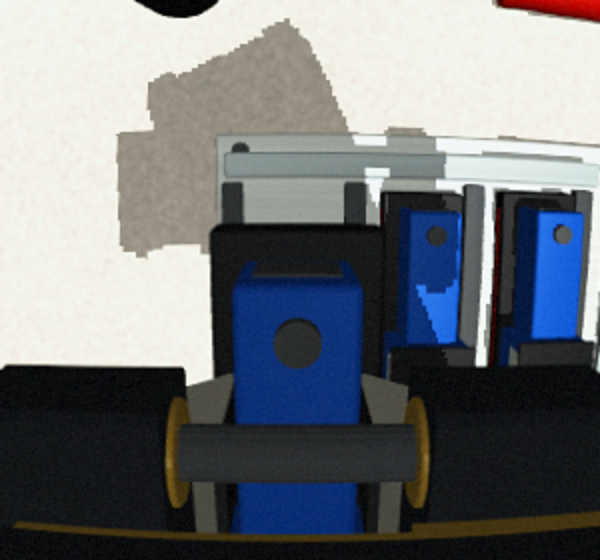

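```bash
python3 -m handwheel '{"hand":[0,0,0,0,0,0,0,0,0,0,0,0.5,0.5,0.5,0.5,0.5,0.5,0.5],"linear":[[0,0,0.03],[0,0,0.07],[0,0,0.1],[0,0,0.13],[0,0,0.15],[0,0,0.165],[0,0,0.178],[0,0,0.188],[0,0,0.1935],[0,0,0.1935],[0,0,0.1935],[0,0,0.1935],[0,0,0.1935],[0,0,0.1935],[0,0,0.1935],[0,0,0.16],[0,0,0.12],[0,0,0.08]],"spin":[0,0,0,0,0,0,0,0,0,0,0,0,0,0,0,0,0,0]}'
python3 -m handwheel '{"hand":[0.75,0.75,0.75,0.75,0.75,0.75,0.75,0.75,0.75,0.75,0.75,0.75,0.75,0.75],"linear":[[0,0,-0.04],[0,0.01,-0.07],[-0.01,0.04,-0.1],[-0.015,0.07,-0.12],[-0.02,0.1,-0.12],[-0.025,0.13,-0.12],[-0.025,0.16,-0.12],[-0.025,0.19,-0.12],[-0.025,0.22,-0.12],[-0.025,0.235,-0.12],[-0.025,0.235,-0.12],[-0.025,0.235,-0.12],[-0.025,0.235,-0.12],[-0.025,0.235,-0.12]],"spin":[0,0,0,0,0,0,0,0,0,0,0,0,0,0]}'
python3 - <<'E'
from h import *
import pickle
s=tool(); print(s['q'].round(2)); m=bot.camera_model("wrist"); pickle.dump(m,open("w11.pkl","wb"))
im=bot.read_camera("wrist");cv2.imwrite("pics/w11.png",im[:,:,::-1])
cv2.imwrite("pics/w11c.png",cv2.resize(im[70:350,100:400],None,fx=2,fy=2)[:,:,::-1])
print(((proj("wrist",[[.598,-.119,.086],[.498,-.119,.082]],m)-[100,70])*2).round(1))
E
```

```text
time_s: 39.8
tcp_pos: [0.5726, 0.1161, 0.1535]
eef_rot: [0.0, 1.0, 0.0, -0.001]
wrist_force: [1.4, 0.4, 0.6]
width: 0.496
finger_force: 0.0
time_s: 40.97
tcp_pos: [0.5486, -0.1171, 0.2728]
eef_rot: [-0.0, 1.0, 0.001, 0.0]
wrist_force: [0.2, -0.1, 0.1]
width: 0.748
finger_force: 0.0
t 41.0 tcp [ 0.5486 -0.1171  0.2728] yaw 0.1 w 0.748 f [ 0.2 -0.1  0.1] ff 0.0
[ 0.32  0.31 -0.27  1.65  0.09  1.19 -1.54]
[[358.2 165.6]
 [357.3 344.2]]
```

View pics/w11c.png

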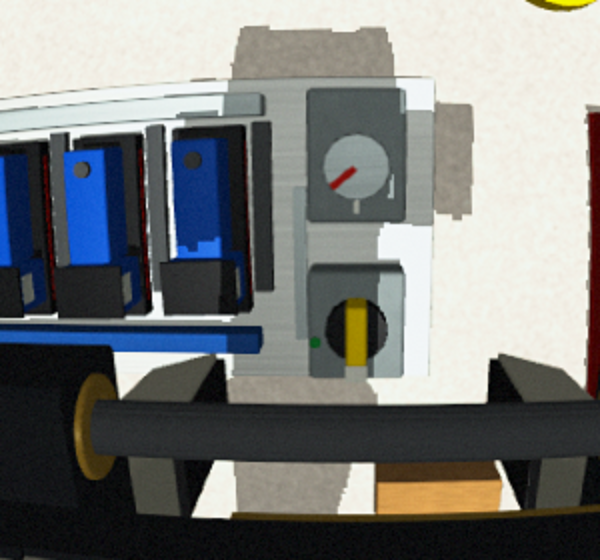

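Cap top is at crop (357,166), matching (598, −119) mm. Knob bar is at crop (356,298–~378) with its white tip at the bottom; checking that against the geometry.

```bash
python3 - <<'E'
from h import *
import pickle
m=pickle.load(open("w11.pkl","rb"))
f=lambda P,z:print((at("wrist",np.array(P)/2+[100-.25,70-.25],z,m)[:,:2]*1000).round(1).tolist())
f([(356,166),(325,166),(388,166),(356,135),(356,199)],.086)
f([(346,298),(366,298),(346,367),(366,367),(356,378)],.082)
f([(356,298),(356,362),(326,331),(387,331)],.052)
f([(356,89),(356,222),(307,150),(405,150),(356,271),(356,377),(310,330),(404,330)],.045)
im=cv2.imread("pics/w11.png"); print(im[70+140:70+195:2,278].tolist())
E
```

```text
[[598.1, -117.6], [598.0, -101.2], [598.2, -134.5], [614.5, -117.5], [580.4, -117.6]]
[[525.2, -112.3], [525.2, -123.4], [484.5, -112.3], [484.6, -123.7], [477.8, -118.0]]
[[517.7, -117.9], [476.8, -118.0], [496.8, -99.6], [497.0, -136.9]]
[[642.2, -117.3], [562.8, -117.7], [605.9, -88.6], [606.1, -146.4], [532.8, -117.8], [464.2, -118.1], [495.3, -89.3], [495.5, -147.8]]
[[86, 86, 76], [82, 84, 76], [87, 89, 80], [83, 85, 79], [72, 83, 74], [0, 78, 95], [0, 81, 97], [0, 115, 138], [0, 139, 164], [0, 138, 164], [0, 135, 160], [0, 135, 163], [0, 145, 167], [0, 135, 161], [0, 140, 167], [0, 141, 163], [0, 135, 164], [0, 140, 166], [0, 137, 160], [0, 133, 157], [0, 138, 163], [0, 129, 150], [144, 149, 148], [139, 148, 148], [139, 150, 146], [131, 144, 137], [135, 148, 154], [132, 148, 153]]
```

Geometry agrees (cap to knob 100 mm, knob bar 44 mm long): cap (598, −118), knob (498, −118). Winding the wrist back 200° and gripping the cap.

```bash
python3 -m handwheel '{"hand":[0.75,0.75,0.75,0.75,0.75,0.75,0.75,0.75,0.75,0.75,0.75,0.75,0.75,0.75,0.75,0.75,0.75,0.75,0.75,0.75],"linear":[[0.02,0.001,0],[0.04,0.001,0],[0.0495,0.001,0.02],[0.0495,0.001,0.04],[0.0495,0.001,0.06],[0.0495,0.001,0.08],[0.0495,0.001,0.1],[0.0495,0.001,0.11],[0.0495,0.001,0.12],[0.0495,0.001,0.12],[0.0495,0.001,0.12],[0.0495,0.001,0.12],[0.0495,0.001,0.12],[0.0495,0.001,0.12],[0.0495,0.001,0.12],[0.0495,0.001,0.12],[0.0495,0.001,0.12],[0.0495,0.001,0.12],[0.0495,0.001,0.12],[0.0495,0.001,0.12]],"spin":[-7,-14,-21,-28,-35,-42,-49,-56,-63,-70,-77,-84,-91,-98,-105,-112,-119,-126,-133,-140]}' 25
python3 -m handwheel '{"hand":[0.75,0.75,0.75,0.75,0.75,0.75,0.75,0.75,0.75,0.75,0.75,0.75,0.75,0.75],"linear":[[0,0,0],[0,0,0],[0,0,0],[0,0,0],[0,0,0],[0,0,0],[0,0,0.02],[0,0,0.04],[0,0,0.06],[0,0,0.075],[0,0,0.088],[0,0,0.098],[0,0,0.098],[0,0,0.098]],"spin":[-7,-14,-21,-28,-35,-42,-49,-56,-60,-60,-60,-60,-60,-60]}'
python3 -c "
from h import *;s=tool();print(s['q'].round(2),s['torque'].round(3))"
```

```text
time_s: 42.68
tcp_pos: [0.5982, -0.1187, 0.1529]
eef_rot: [0.0, 0.338, 0.941, 0.0]
wrist_force: [-1.4, -0.0, 0.1]
width: 0.752
finger_force: 0.0
time_s: 43.85
tcp_pos: [0.5981, -0.1195, 0.0548]
eef_rot: [-0.0, -0.173, 0.985, 0.0]
wrist_force: [1.4, 0.5, 0.5]
width: 0.755
finger_force: 0.0
t 43.9 tcp [ 0.5981 -0.1195  0.0548] yaw -160.0 w 0.755 f [1.4 0.5 0.5] ff 0.0
[ 0.71  0.81 -0.97  1.73  0.77  1.03  1.38] [ 0.11  -0.174 -0.024]
```

```bash
python3 -m handwheel '{"hand":[0,0,0,0,0,0,0,0,0,0],"linear":[[0,0.001,0],[0,0.001,0],[0,0.001,0],[0,0.001,0],[0,0.001,0],[0,0.001,0],[0,0.001,0],[0,0.001,0],[0,0.001,0],[0,0.001,0]],"spin":[0,0,0,0,0,0,0,0,0,0]}' 30; python3 -c "
from h import *;s=tool();print(s['torque'].round(3))"
python3 -m handwheel '{"hand":[0,0,0,0,0,0,0,0,0,0,0,0,0,0,0,0],"linear":[[0,0,0],[0,0,0],[0,0,0],[0,0,0],[0,0,0],[0,0,0],[0,0,0],[0,0,0],[0,0,0],[0,0,0],[0,0,0],[0,0,0],[0,0,0],[0,0,0],[0,0,0],[0,0,0]],"spin":[5,10,15,20,25,30,35,40,45,50,55,60,65,70,75,80]}'; python3 -c "
from h import *;s=tool();print(s['q'].round(2),s['torque'].round(3))
im=bot.read_camera('top');cv2.imwrite('pics/t12.png',im[:,:,::-1]);print([r for r in worldrects('top',im,'blue',.037,60) if r[1]>-200])
im=cv2.imread('pics/t9.png')[:,:,::-1].copy();print([r for r in worldrects('top',im,'blue',.037,60) if r[1]>-200])"
```

```text
time_s: 44.68
tcp_pos: [0.5973, -0.1171, 0.0552]
eef_rot: [-0.0, -0.174, 0.985, 0.001]
wrist_force: [-3.2, 3.9, 3.7]
width: 0.382
finger_force: 30.0
t 44.7 tcp [ 0.5973 -0.1171  0.0552] yaw -159.9 w 0.382 f [-3.2  3.9  3.7] ff 30.0
[ 1.1    0.589 -0.004]
time_s: 46.02
tcp_pos: [0.5981, -0.1148, 0.0552]
eef_rot: [-0.001, 0.501, 0.866, 0.002]
wrist_force: [0.3, 9.6, 1.3]
width: 0.385
finger_force: 30.0
t 46.0 tcp [ 0.5981 -0.1148  0.0552] yaw 119.9 w 0.385 f [0.3 9.6 1.3] ff 30.0
[ 0.53  0.69 -0.65  1.75  0.51  0.88  0.18] [ 2.135 -0.089  0.029]
[(492.1, 37.6, 175.5, 7.9, -89.8), (582.5, 45.1, 67.2, 26.6, 0.5), (582.3, 117.9, 67.2, 23.9, 1.0), (585.1, -24.6, 67.8, 27.8, 2.9)]
[(582.5, 45.0, 67.3, 26.4, 0.7), (585.3, -25.1, 67.1, 23.9, 0.2)]
```

```bash
python3 -m handwheel '{"hand":[0,0,0,0,0,0,0,0,0,0,0,0,0,0,0,0],"linear":[[0.001,0.001,0],[0.002,0.001,0],[0.002,0.001,0],[0.002,0.001,0],[0.002,0.001,0],[0.002,0.001,0],[0.002,0.001,0],[0.002,0.001,0],[0.002,0.001,0],[0.002,0.001,0],[0.002,0.001,0],[0.002,0.001,0],[0.002,0.001,0],[0.002,0.001,0],[0.002,0.001,0],[0.002,0.001,0]],"spin":[5,10,15,20,25,30,35,40,45,50,55,60,65,70,75,80]}'; python3 -c "
from h import *;s=tool();print(s['q'].round(2),s['torque'].round(3))
for n in ('t7','t12'):
  im=cv2.imread('pics/%s.png'%n)[:,:,::-1].copy();print([r for r in worldrects('top',im,'blue',.037,60) if -200<r[1] and r[0]<520])
im=bot.read_camera('top');cv2.imwrite('pics/t13.png',im[:,:,::-1]);print([r for r in worldrects('top',im,'blue',.037,60) if r[1]>-200])"
```

```text
time_s: 47.4
tcp_pos: [0.6005, -0.1149, 0.0553]
eef_rot: [0.0, 0.94, 0.341, 0.003]
wrist_force: [8.7, 2.8, -7.3]
width: 0.385
finger_force: 30.0
t 47.4 tcp [ 0.6005 -0.1149  0.0553] yaw 39.8 w 0.385 f [ 8.7  2.8 -7.3] ff 30.0
[ 0.3   0.61 -0.29  1.77  0.23  0.79 -0.98] [ 0.663 -1.977  0.06 ]
[(484.2, 38.8, 172.8, 7.9, -89.8)]
[(492.1, 37.6, 175.5, 7.9, -89.8)]
[(500.0, 29.8, 159.9, 7.9, -89.8), (588.0, -25.1, 67.1, 23.9, 0.1), (587.8, 45.1, 67.3, 26.4, 0.7), (587.6, 118.0, 67.1, 23.9, 1.0)]
```

```bash
cat > j.py <<'E'
from h import *
s=bot.sense();print("t%.1f q7 %.2f F %s T %s"%(s["time_s"],s['q'][6],s["wrist_force"].round(1),s['torque'].round(3)))
E
cat > k.py <<'E'
from h import *
im=bot.read_camera('top');h=cv2.cvtColor(im,cv2.COLOR_RGB2HSV).astype(float)
# sub-pixel jaw row and loco rows from saturation-weighted blue mask
M=cv2.inRange(cv2.cvtColor(im,cv2.COLOR_RGB2HSV),(105,110,40),(130,255,255))/255.
b=im[:,:,2].astype(float)-im[:,:,0]; w=np.clip(b,0,None)
r=np.arange(232,252); c=slice(235,270); print("jaw row",(w[232:252,c].sum(1)*r).sum()/w[232:252,c].sum())
print([x for x in worldrects('top',im,'blue',.037,60) if x[1]>-200])
E
python3 -m handwheel '{"hand":[0,0,0,0,0,0,0,0],"linear":[[0.001,0.001,0],[0.0015,0.001,0],[0.0015,0.001,0],[0.0015,0.001,0],[0.0015,0.001,0],[0.0015,0.001,0],[0.0015,0.001,0],[0.0015,0.001,0]],"spin":[5,10,15,20,25,30,35,40]}'; python3 j.py; python3 k.py
python3 -m handwheel '{"hand":[0,0,0,0],"linear":[[0,0,0],[0,0,0],[0,0,0],[0,0,0]],"spin":[5,10,15,20]}'; python3 j.py; python3 k.py
```

```text
time_s: 48.12
tcp_pos: [0.6012, -0.1162, 0.0552]
eef_rot: [-0.0, 1.0, -0.002, 0.002]
wrist_force: [5.0, -1.6, -3.2]
width: 0.386
finger_force: 30.0
t48.1 q7 -1.54 F [ 5.  -1.6 -3.2] T [-0.118 -1.011  0.142]
jaw row 236.03164091243562
[(502.5, 54.7, 173.2, 7.9, -89.8), (590.7, -26.4, 67.2, 26.4, 0.2), (590.5, 45.1, 67.4, 26.5, 0.7), (590.3, 118.0, 67.3, 23.9, 1.0)]
time_s: 48.5
tcp_pos: [0.6011, -0.1169, 0.0552]
eef_rot: [0.0, 0.984, -0.176, 0.002]
wrist_force: [5.4, -2.2, -2.1]
width: 0.386
finger_force: 30.0
t48.5 q7 -1.82 F [ 5.4 -2.2 -2.1] T [-0.462 -0.924  0.145]
jaw row 236.0193578532808
[(502.6, 50.8, 144.3, 7.9, -89.8), (585.3, -26.4, 56.3, 26.5, 0.2), (590.5, 45.1, 67.4, 26.5, 0.7), (590.3, 118.0, 67.4, 23.9, 1.0)]
```

```bash
python3 - <<'E'
import cv2,numpy as np
for n in("t5","t7","t9","t12","t13"):
    im=cv2.imread(f"pics/{n}.png")[:,:,::-1].astype(float)
    w=np.clip(im[:,:,2]-im[:,:,0],0,None)[:,235:270]; r=np.arange(232,252)
    print(n,(w[232:252].sum(1)*r).sum()/w[232:252].sum())
E
```

```text
t5 241.37233075874602
t7 241.29017954495893
t9 241.17708488736386
t12 239.375
t13 236.93795747647263
```

Torque has levelled off at 0.145 N m and the jaw has stopped moving, so the clutch is slipping (about 20–30° so far). Turning 40° more, then regripping for the rest, since joint 7 is near its range end.

```bash
python3 -m handwheel '{"hand":[0,0,0,0,0,0,0,0,0],"linear":[[0,0,0],[0,0,0],[0,0,0],[0,0,0],[0,0,0],[0,0,0],[0,0,0],[0,0,0],[0,0,0]],"spin":[5,10,15,20,25,30,35,40,40]}'; python3 j.py
python3 -m handwheel '{"hand":[0.7,0.7,0.7,0.7,0.7,0.7,0.7,0.7,0.7,0.7,0.7,0.7,0.7,0.7,0.7,0.7,0,0,0,0],"linear":[[0,0,0],[0,0,0],[0,0,0],[0,0,0],[0,0,0],[0,0,0],[0,0,0],[0,0,0],[0,0,0],[0,0,0],[0,0,0],[0,0,0],[0,0,0],[0,0,0],[0,0,0],[0,0,0],[0,0,0],[0,0,0],[0,0,0],[0,0,0]],"spin":[0,0,0,0,0,0,-7,-14,-21,-28,-35,-42,-49,-56,-60,-60,-60,-60,-60,-60]}'; python3 j.py
python3 -m handwheel '{"hand":[0,0,0,0],"linear":[[0,0,0],[0,0,0],[0,0,0],[0,0,0]],"spin":[0,0,0,0]}'; python3 j.py
python3 -m handwheel '{"hand":[0,0,0,0,0,0,0],"linear":[[0,0,0],[0,0,0],[0,0,0],[0,0,0],[0,0,0],[0,0,0],[0,0,0]],"spin":[5,10,15,20,25,30,32]}'; python3 j.py; python3 k.py
```

```text
time_s: 49.3
tcp_pos: [0.6002, -0.118, 0.0552]
eef_rot: [0.0, 0.864, -0.503, 0.001]
wrist_force: [1.8, -4.7, 0.1]
width: 0.381
finger_force: 30.0
t49.3 q7 -2.38 F [ 1.8 -4.7  0.1] T [-0.792 -0.396  0.055]
time_s: 50.97
tcp_pos: [0.5993, -0.1164, 0.0547]
eef_rot: [0.0, 1.0, -0.0, -0.0]
wrist_force: [0.3, 0.2, 0.4]
width: 0.46
finger_force: 0.0
t51.0 q7 -1.54 F [0.3 0.2 0.4] T [0.073 0.048 0.017]
time_s: 51.3
tcp_pos: [0.5993, -0.1163, 0.0547]
eef_rot: [-0.0, 1.0, -0.0, 0.0]
wrist_force: [0.5, 0.4, -0.2]
width: 0.388
finger_force: 30.0
t51.3 q7 -1.54 F [ 0.5  0.4 -0.2] T [0.148 0.042 0.012]
time_s: 51.88
tcp_pos: [0.5993, -0.1164, 0.0547]
eef_rot: [0.0, 0.961, -0.278, -0.0]
wrist_force: [-0.6, 0.6, 0.3]
width: 0.39
finger_force: 30.0
t51.9 q7 -1.99 F [-0.6  0.6  0.3] T [0.085 0.104 0.116]
jaw row 236.00059872272485
[(502.5, 60.0, 146.9, 7.9, -89.8), (590.7, -26.4, 67.2, 26.6, 0.1), (590.5, 45.2, 67.3, 26.6, 0.5), (590.4, 118.0, 67.4, 23.9, 1.0)]
```

```bash
python3 -m handwheel '{"hand":[0.75,0.75,0.75,0.75,0.75,0.75,0.75,0.75,0.75,0.75,0.75,0.75,0.75,0.75,0.75],"linear":[[0,0,0],[0,0,0],[0,0,0],[0,0,0],[0,0,-0.02],[0,0,-0.05],[0,0,-0.09],[0,0,-0.13],[-0.02,0.01,-0.17],[-0.03,0.02,-0.2],[-0.0424,0.0265,-0.218],[-0.0424,0.0265,-0.218],[-0.0424,0.0265,-0.218],[-0.0424,0.0265,-0.218],[-0.0424,0.0265,-0.218]],"spin":[0,0,0,0,0,0,0,-7,-14,-21,-28,-32,-32,-32,-32]}'
python3 - <<'E'
from h import *
import pickle
s=tool(); m=bot.camera_model("wrist"); pickle.dump(m,open("w14.pkl","wb"))
im=bot.read_camera("wrist");cv2.imwrite("pics/w14.png",im[:,:,::-1])
cv2.imwrite("pics/w14c.png",cv2.resize(im[70:350,60:360],None,fx=2,fy=2)[:,:,::-1])
# stripe angle
for f in("pics/w11.png","pics/w14.png"):
    I=cv2.imread(f)[:,:,::-1].copy(); mm=pickle.load(open(f[5:8]+".pkl","rb"))
    u,v=proj("wrist",[[.598,-.1175,.086]],mm)[0].astype(int); h=cv2.cvtColor(I,cv2.COLOR_RGB2HSV)
    M=(cv2.inRange(h,(170,120,60),(180,255,255))|cv2.inRange(h,(0,120,60),(8,255,255))); Z=np.zeros_like(M); cv2.circle(Z,(int(u),int(v)),20,255,-1)
    p=np.argwhere(M&Z)[:,::-1]; P=at("wrist",p,.086,mm)[:,:2]*1000; c=P.mean(0); ctr=at("wrist",[[u,v]],.086,mm)[0,:2]*1000
    ev=np.linalg.svd(P-c)[2][0]; d=c-[598.1,-117.6]; ev*=np.sign(ev@d); print(f,len(p),c.round(1),"offset ang",np.degrees(np.arctan2(d[1],d[0])).round(1),"axis",np.degrees(np.arctan2(ev[1],ev[0])).round(1))
E
```

```text
time_s: 53.18
tcp_pos: [0.5491, -0.1164, 0.2718]
eef_rot: [-0.0, 1.0, -0.001, -0.001]
wrist_force: [-0.0, -0.4, -0.0]
width: 0.751
finger_force: 0.0
t 53.2 tcp [ 0.5491 -0.1164  0.2718] yaw -0.1 w 0.751 f [-0.  -0.4 -0. ] ff 0.0
pics/w11.png 51 [ 591.7 -110.3] offset ang 131.4 axis 130.2
pics/w14.png 53 [ 588.6 -120.3] offset ang -164.1 axis -161.6
```

View pics/w14c.png

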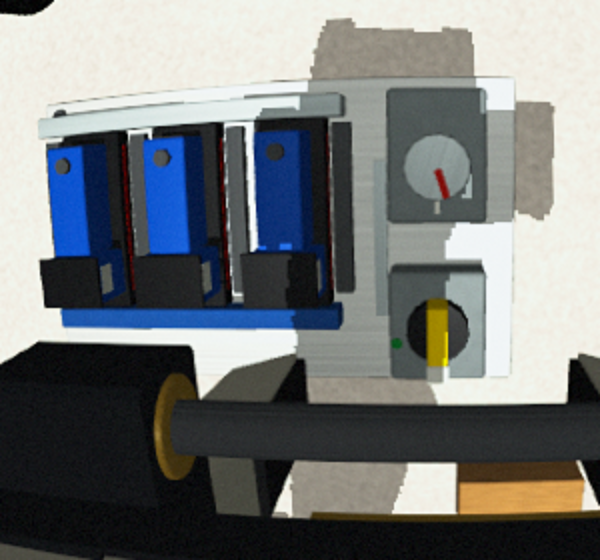

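Stripe went from 130° to −162°: the cap turned 292° clockwise with no grip slip. About 200° of that closed the jaw, leaving about 90° of clutch slip. All three locos sit against the fence with the jaw behind them. Now the lock knob, with the wrist wound back 180° for joint range.

```bash
python3 -m handwheel '{"hand":[0.5,0.5,0.5,0.5,0.5,0.5,0.5,0.5,0.5,0.5,0.5,0.5,0.5,0.5,0.5,0.5,0.5,0.5,0.5,0.5],"linear":[[-0.02,0.0005,0],[-0.04,0.0005,0],[-0.05,0.0005,0.02],[-0.05,0.0005,0.04],[-0.05,0.0005,0.06],[-0.05,0.0005,0.08],[-0.05,0.0005,0.1],[-0.05,0.0005,0.11],[-0.05,0.0005,0.12],[-0.05,0.0005,0.12],[-0.05,0.0005,0.12],[-0.05,0.0005,0.12],[-0.05,0.0005,0.12],[-0.05,0.0005,0.12],[-0.05,0.0005,0.12],[-0.05,0.0005,0.12],[-0.05,0.0005,0.12],[-0.05,0.0005,0.12],[-0.05,0.0005,0.12],[-0.05,0.0005,0.12]],"spin":[-7,-14,-21,-28,-35,-42,-49,-56,-63,-70,-77,-84,-91,-98,-105,-112,-119,-126,-133,-140]}' 50
python3 -m handwheel '{"hand":[0.5,0.5,0.5,0.5,0.5,0.5,0.5,0.5,0.5,0.5],"linear":[[0,0,0],[0,0,0],[0,0,0],[0,0,0],[0,0,0],[0,0,0],[0,0,0.02],[0,0,0.03],[0,0,0.03],[0,0,0.03]],"spin":[-7,-14,-21,-28,-35,-40,-40,-40,-40,-40]}'
python3 -c "
from h import *;s=tool();print(s['q'].round(2),s['torque'].round(3))"
```

```text
time_s: 54.9
tcp_pos: [0.4991, -0.1168, 0.1518]
eef_rot: [-0.001, 0.34, 0.94, 0.0]
wrist_force: [0.4, -1.4, -0.5]
width: 0.502
finger_force: 0.0
time_s: 55.73
tcp_pos: [0.4986, -0.1167, 0.1218]
eef_rot: [-0.001, 0.0, 1.0, 0.0]
wrist_force: [-0.7, 0.2, -1.1]
width: 0.501
finger_force: 0.0
t 55.7 tcp [ 0.4986 -0.1167  0.1218] yaw 180.0 w 0.501 f [-0.7  0.2 -1.1] ff 0.0
[ 0.65  0.47 -0.7   1.93  0.38  0.88  1.32] [ 0.147 -0.124  0.038]
```

Good. Descending to z = 0.0595, then gripping and pressing.

```bash
python3 -m handwheel '{"hand":[0.5,0.5,0.5,0.5,0.5,0.5,0.5,0,0,0,0,0,0,0,0,0,0],"linear":[[0,0,0.02],[0,0,0.035],[0,0,0.048],[0,0,0.057],[0,0,0.062],[0,0,0.062],[0,0,0.062],[0,0,0.062],[0,0,0.062],[0,0,0.062],[0,0,0.062],[0,0,0.062],[0,0,0.062],[0,0,0.062],[0,0,0.062],[0,0,0.062],[0,0,0.062]],"spin":[0,0,0,0,0,0,0,0,0,0,0,0,0,0,0,0,0]}' 50; python3 j.py
python3 -m handwheel '{"hand":[0,0,0,0,0,0,0,0],"linear":[[0,0,0.002],[0,0,0.004],[0,0,0.006],[0,0,0.008],[0,0,0.01],[0,0,0.01],[0,0,0.01],[0,0,0.01]],"spin":[0,0,0,0,0,0,0,0]}' ; python3 j.py
```

```text
time_s: 57.15
tcp_pos: [0.4994, -0.1166, 0.0608]
eef_rot: [0.0, -0.0, 1.0, 0.0]
wrist_force: [-0.8, 3.7, 2.3]
width: 0.129
finger_force: 50.0
t57.1 q7 1.25 F [-0.8  3.7  2.3] T [ 0.728 -0.056  0.02 ]
time_s: 57.82
tcp_pos: [0.4995, -0.1166, 0.0509]
eef_rot: [0.0, -0.0, 1.0, 0.0]
wrist_force: [-2.1, 3.7, 7.5]
width: 0.128
finger_force: 50.0
t57.8 q7 1.23 F [-2.1  3.7  7.5] T [0.989 0.365 0.038]
```

```bash
python3 -m handwheel '{"hand":[0,0,0,0,0,0,0,0,0,0,0,0,0,0,0,0,0,0],"linear":[[0,0,0],[0,0,0],[0,0,0],[0,0,0],[0,0,0],[0,0,0],[0,0,0],[0,0,0],[0,0,0],[0,0,0],[0,0,0],[0,0,0],[0,0,0],[0,0,0],[0,0,0],[0,0,0],[0,0,0],[0,0,0]],"spin":[5,10,15,20,25,30,35,40,45,50,55,60,64,67,69,69.5,69.5,69.5]}'; python3 j.py
python3 -m handwheel '{"hand":[0,0,0,0,0,0,0,0],"linear":[[0,0,-0.002],[0,0,-0.004],[0,0,-0.006],[0,0,-0.008],[0,0,-0.01],[0,0,-0.01],[0,0,-0.01],[0,0,-0.01]],"spin":[0,0,0,0,0,0,0,0]}' ; python3 j.py
```

```text
time_s: 59.32
tcp_pos: [0.4993, -0.1168, 0.0509]
eef_rot: [0.0, 0.57, 0.822, -0.0]
wrist_force: [-3.3, 2.9, 8.3]
width: 0.127
finger_force: 50.0
t59.3 q7 0.25 F [-3.3  2.9  8.3] T [0.86  0.424 0.18 ]
time_s: 59.98
tcp_pos: [0.4993, -0.1168, 0.0606]
eef_rot: [-0.0, 0.57, 0.822, 0.0]
wrist_force: [-0.4, 4.4, 1.5]
width: 0.125
finger_force: 50.0
t60.0 q7 0.26 F [-0.4  4.4  1.5] T [1.013 0.014 0.203]
```

```bash
python3 -m handwheel '{"hand":[0.5,0.5,0.5,0.5,0.5,0.5,0.5,0.5,0.5,0.5],"linear":[[0,0,0],[0,0,0],[0,0,0],[0,0,0],[0,0,0],[0,0,-0.02],[0,0,-0.05],[0,0,-0.09],[0,0,-0.12],[0,0,-0.12]],"spin":[0,0,0,0,0,0,0,0,0,0]}'
python3 -m handwheel '{"hand":[0.5,0.5,0.5,0.5,0.5,0.5,0.5,0.5,0.5,0.5,0.5,0.5,0.5,0.5,0.5,0.5,0.5,0.5,0.5,0.5],"linear":[[0,0,-0.03],[0,0,-0.06],[0,0,-0.09],[0,0,-0.12],[0,0,-0.15],[0,0,-0.15],[0,0,-0.15],[0,0,-0.15],[0,0,-0.15],[0,0,-0.15],[0,0,-0.15],[0,0,-0.15],[0,0,-0.15],[0,0,-0.15],[0,0,-0.15],[0,0,-0.15],[0,0,-0.15],[0,0,-0.15],[0,0,-0.15],[0,0,-0.15]],"spin":[7,14,21,28,35,42,49,56,63,70,77,84,91,98,105,110,110,110,110,110]}'
python3 - <<'E'
from h import *
s=tool()
im=bot.read_camera("wrist");cv2.imwrite("pics/w15.png",im[:,:,::-1]);
a=cv2.resize(im[60:270,100:390],(560,406)); t=bot.read_camera("top"); b=t[110:300,130:460]
b=cv2.resize(b,(330,190)); c=np.zeros((600,560,3),np.uint8); c[:406]=a; c[406:596,:330]=b
cv2.imwrite("pics/fin.png",c[:,:,::-1])
E
```

```text
time_s: 60.82
tcp_pos: [0.5027, -0.1173, 0.1867]
eef_rot: [0.004, 0.57, 0.822, 0.002]
wrist_force: [1.1, 0.4, -0.6]
width: 0.5
finger_force: 0.0
time_s: 62.48
tcp_pos: [0.4993, -0.117, 0.3307]
eef_rot: [0.0, 1.0, 0.005, -0.0]
wrist_force: [-0.1, -0.1, 1.0]
width: 0.495
finger_force: 0.0
t 62.5 tcp [ 0.4993 -0.117   0.3307] yaw 0.6 w 0.495 f [-0.1 -0.1  1. ] ff 0.0
```

View pics/fin.png

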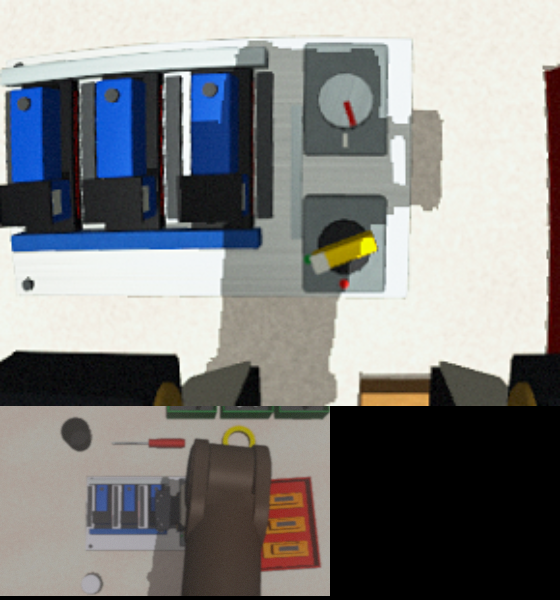

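The white end is at the green spot (315,262), the locos are clamped against the fence, and the three bars lie in the bin.

```bash
python3 -c "
from rig import bot;print(bot.finish_job())"
```

```text
the job is handed in; nothing more can be done
None
```

I handed the job in at about 62 s: three bars are in the red bin, three locomotives are clamped home against the fence, the cap was slipped about a quarter turn, and the lock knob was turned to green and let up; I haven't seen the judging result.

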